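# Lock the lid on the mixing pot and slot it back into the row

## Task

Close the open red mixing pot where it stands in its holder: set its lid in through the slots and turn it clockwise until it clicks locked. Then make room between the orange and the blue pot by nudging the row apart in the rack and set the red pot gently down between them, upright, in line with the row and its bar pointing the same way as the others, all five flat and in line in the rack. Do not knock over a pot or lift the others out, and leave the paint jar, figure arm, vial and knife where they are.

Things in the scene. Friction and masses are not known exactly. Their poses are not given: they have to be found in the camera images.
- lid_grip (a point): loose lid of the red pot, 0.07 kg: white flange 62 mm across, 5 mm thick, with a red grip bar on it, 58 mm long (x), 12 mm wide (y), 26 mm high. The point is the centre of the bar, 18 mm above the flange's underside; z up. It stands upright on its hub (23 mm across, reaching 14 mm below the flange), so the point starts 32 mm above the bench. A half turn makes no difference
- lid_lug (a point): middle of one of the lid's two bayonet lugs (grey, round, 14 mm wide, 4 mm thick), under the +x end of the bar, 18.5 mm from the axis (outer edge 25.5 mm), from 5 to 9 mm below the flange; its twin is under the -x end. Between lugs and flange a plug 41 mm across, 4.5 mm deep, edge bevelled
- pot_mouth (a point): open red mixing pot in the black holder, 66 mm square, 60 mm high, 0.16 kg. The point is the centre of its round mouth, level with the rim: 66 mm above the bench in the holder and in the rack alike; x, y square to the sides, z up. Lips (44 mm bore, 4 mm thick) leave two slots for the lugs; seated, the flange lies on the rim with the lid's point 18 mm above this one
- pot_slot (a point): middle of one of the mouth's two slots, 24 mm from the axis, at rim height, 80 degrees counter-clockwise (from above) from the pot's +x; its twin is opposite. The lid goes in with its bar along the slots (8 degrees and 1.5 mm of play) and locks by turning 80 degrees clockwise, down on the rim, to a stop: bar parallel to the pot's x, pointing at the white ticks on its sides
- pot: the red pot itself: origin at the centre of its underside, axes as the mouth's. Once locked, the lid has about 1 mm of play up and down and the pot may be lifted and carried by the bar
- latch_a (a joint): sprung ball in the pot's wall: 0 m when out, up to 0.0015 m while a lug presses past it near the end of the turn (lid 30 to 15 degrees short of the stop), then it snaps back behind the lug. The turn needs about 0.2 N m at most
- latch_b (a joint): the second latch ball, opposite the first, same meaning
- holder: heavy black anti-spill holder that cannot move, 94 mm square, 30 mm high, with a square well (70 mm wide, floor 6 mm above the bench, 24 mm deep) that keeps the pot from turning; origin at the centre of its underside, x and y square to its sides
- rack: fixed plywood rack, the row along its y: floor 6 mm above the bench, 370 mm long inside; back wall (inner face at x = +35 mm) and end walls (inner faces at y = -185 and +185 mm) 34 mm high; open to the front (floor edge at x = -41 mm). Origin at bench level under the middle of the row; the pots stand at x about 0, grip bars along x
- yellow_pot_grip (a point): closed yellow pot of the row, 66 mm square, 60 mm high, 0.23 kg, with a lid like the red pot's and grip bar (yellow) 58 x 12 mm, 26 mm high (91 mm in all). The point is the centre of the bar, 84 mm above the bench; x along the bar, y along the row, z up. Slides on the rack's floor
- orange_pot_grip (a point): closed orange pot of the row, 66 mm square, 60 mm high, 0.23 kg, with a lid like the red pot's and grip bar (orange) 58 x 12 mm, 26 mm high (91 mm in all). The point is the centre of the bar, 84 mm above the bench; x along the bar, y along the row, z up. Slides on the rack's floor. The gap between it and the blue pot starts at 42 to 62 mm
- blue_pot_grip (a point): closed blue pot of the row, 66 mm square, 60 mm high, 0.23 kg, with a lid like the red pot's and grip bar (blue) 58 x 12 mm, 26 mm high (91 mm in all). The point is the centre of the bar, 84 mm above the bench; x along the bar, y along the row, z up. Slides on the rack's floor
- green_pot_grip (a point): closed green pot of the row, 66 mm square, 60 mm high, 0.23 kg, with a lid like the red pot's and grip bar (green) 58 x 12 mm, 26 mm high (91 mm in all). The point is the centre of the bar, 84 mm above the bench; x along the bar, y along the row, z up. Slides on the rack's floor
- paint_jar_mid (a point): bystander: cream paint jar with white cap, 48 mm across, 86 mm high; point at its middle
- figure_arm_mid (a point): bystander: red forearm and fist of a figure, lying along its x, 50 mm from the point to the fist's end (-x) and 70 mm to the blue pin's end (+x), 30 mm wide and high; point 14 mm above the bench
- vial_mid (a point): bystander: corked glass vial lying along its x, 42 mm across; it reaches from 45 mm on the -x side of the point to 36 mm on the +x side; point 21 mm above the bench
- knife_mid (a point): bystander: black craft knife lying along its x, 165 mm long, 20 mm wide, 18 mm high; point 7 mm above the bench
Mind the look-alikes: they are no part of the job. Leave any purple or turquoise look-alike of the part that bears blue_pot_grip alone.

How it is judged (in metres and radians):
On the way, in this order (a step that is already met when the one before it is completed fails the run):
1. the lid lies down on the rim of the red pot, lugs through the slots, with the pot in its holder (z of lid_grip in the frame of pot_mouth between 0.0155 and 0.0208 m and horizontal distance between lid_grip and pot_mouth below 0.005 m and z of pot_mouth in the frame of holder below 0.072 m and horizontal distance between pot_mouth and holder below 0.006 m), for 0.1 s.
2. the lid is turned until it clicks locked, with the pot still in its holder (all of step 1 and angle between the x axis of lid_grip and the x axis of pot_mouth, either way round below 0.14 rad and value of joint each of latch_a, latch_b below 0.0008 m), for 0.2 s.
At the end, for the whole second after the job is handed in: red pot, lid locked (bar within 8 degrees of the pot's x axis, flange within 3 mm of the rim, latch balls out), upright on the rack floor between orange and blue; all five pots upright (3 degrees), flat (3 mm), in line (12 mm front, 8 mm back) and square (red 8, others 11 degrees) (z of lid_grip in the frame of pot_mouth between 0.0155 and 0.0208 m and horizontal distance between lid_grip and pot_mouth below 0.005 m and angle between the x axis of lid_grip and the x axis of pot_mouth, either way round below 0.14 rad and value of joint each of latch_a, latch_b below 0.0008 m and z of pot_mouth in the frame of rack between 0.063 and 0.069 m and x of pot_mouth in the frame of rack between -0.012 and 0.008 m and angle between each of pot_mouth, yellow_pot_grip, orange_pot_grip, blue_pot_grip, green_pot_grip's own z axis and vertical below 0.06 rad and angle between the x axis of pot_mouth and the x axis of rack, either way round below 0.14 rad and ((y of pot_mouth in the frame of orange_pot_grip between 0.055 and 0.125 m and y of pot_mouth in the frame of blue_pot_grip between -0.125 and -0.055 m) or (y of pot_mouth in the frame of blue_pot_grip between 0.055 and 0.125 m and y of pot_mouth in the frame of orange_pot_grip between -0.125 and -0.055 m)) and x of yellow_pot_grip in the frame of rack between -0.012 and 0.008 m and z of yellow_pot_grip in the frame of rack between 0.081 and 0.087 m and angle between the x axis of each of yellow_pot_grip, orange_pot_grip, blue_pot_grip, green_pot_grip and the x axis of rack, either way round below 0.2 rad and x of orange_pot_grip in the frame of rack between -0.012 and 0.008 m and z of orange_pot_grip in the frame of rack between 0.081 and 0.087 m and x of blue_pot_grip in the frame of rack between -0.012 and 0.008 m and z of blue_pot_grip in the frame of rack between 0.081 and 0.087 m and x of green_pot_grip in the frame of rack between -0.012 and 0.008 m and z of green_pot_grip in the frame of rack between 0.081 and 0.087 m); the robot touches nothing.
It fails at once if the paint jar, figure arm, vial or knife is shifted by more than 25 mm or tipped over (distance of any of paint_jar_mid, figure_arm_mid, vial_mid, knife_mid from where it was at the start of the episode above 0.025 m or angle between any of paint_jar_mid, figure_arm_mid, vial_mid, knife_mid's own z axis and vertical above 0.4 rad).
It fails at once if another pot of the row is tipped over 20 degrees or lifted more than 25 mm off the rack (angle between any of yellow_pot_grip, orange_pot_grip, blue_pot_grip, green_pot_grip's own z axis and vertical above 0.35 rad or z of any of yellow_pot_grip, orange_pot_grip, blue_pot_grip, green_pot_grip in the frame of rack above 0.109 m).
It fails at once if the red pot is tipped more than 30 degrees (angle between pot_mouth's own z axis and vertical above 0.52 rad).
It fails at once if the red pot is dropped or rammed into the rack (faster than 0.3 m/s in the last 7 mm) (x of pot_mouth in the frame of rack between -0.07 and 0.05 m and y of pot_mouth in the frame of rack between -0.2 and 0.2 m and z of pot_mouth in the frame of rack below 0.073 m and linear speed of pot above 0.3 m/s).
It also fails if it takes over 61 s, if anything falls off the work surface, if the arm or the gripper's body presses on something with over 40 N, if the wrist force passes 120 N, or if a joint passes its speed limit or range.

## Robot

A 6-joint arm with a two-finger parallel gripper is mounted at the origin on the work surface. World frame = base frame: x ahead of the robot, y to its left, z up, the work surface at z = 0. Lengths are in m, angles in degrees, forces in N, time in s.
With the tool pointing down it reaches from about 0.275 to 0.725 m from the base axis. Payload 15.9 kg.
Tool frame: the origin (TCP) lies at the very end of the fingers, on their centre line; the grasp point (between the pads) lies bot.hold_point_z behind it (bot.hold_point_z is the distance from the TCP to the grasp point, in m); z points along the fingers, y is the direction in which the jaws open and shut (so a half turn about z gives the same grasp; the last joint's range is limited). The gripper opens to 85 mm and grips with 20 to 120 N. Pads are 22 mm wide; open, the fingers measure 114 mm over their backs; the gripper's body (76 mm by 85 mm) begins 54 mm behind the grasp point. The pads swing forward as they close: fully open they stand 13 mm farther back than shut.
Start: joints at [66.062, 12.198, -1.971, 75.831, 0, 90], TCP at [0.203, 0.457, 0.231] pointing down, gripper open.
Joint ranges: [-170.91, 170.91], [-42.67, 98.43], [-65.05, 77.54], [-120.47, 116.71], [-90, 82.35], [-180, 180]. Speed limits (degrees/s): [108.29, 108.29, 136.94, 147.25, 180, 180].

## Interface

Orientations are given as [roll, pitch, yaw] about the fixed x, y, z axes, in that order (R = Rz(yaw) Ry(pitch) Rx(roll)).
In Python, from rig import bot gives the robot as it stands. The module is installed in compiled form; this text tells all that it offers.
- The arm moves only by the tool send_rows, never from a script. Its argument "targets" is a list of rows, each an object of numbers: "rx", "ry", "rz": the turn, a rotation vector about the tool's x, y, z in degrees; "dx", "dy", "dz": the shift along the tool's x, y, z in cm; "gripper": the opening in per cent of the stroke, from 0 (shut) to 100 (fully open). In form: [{"rx": .., "ry": .., "rz": .., "dx": .., "dy": .., "dz": .., "gripper": ..}, ...]. A call has exactly 8 rows; each row shifts and turns the commanded pose from where the row before left it, along the tool's axes as they then stand; what a row does not reach is not made up. A row lasts 1/8 s, in which the tool goes at most 62.5 mm and 10.7 degrees, less where a joint would pass 70% of its speed; a pose out of reach is approached as far as the arm can. A call is refused whole if a number of a shift passes 6.25 or a number of a turn 10.7, either way. A call with a gripper value outside its range is refused whole. The fingers move at their own pace and stop on an object; "newtons" is the grip in N (left out, the last holds). Time passes only in rows, so rows that do not move let the fingers close, or fill a call up. It gives the time, the measured TCP pose, the force and the opening at its end, in the units of the state.
- bot.observe(): the state, without advancing time (a new reading comes with each control period).
- bot.grab_frame(name): name is "scene" or "top" or "wrist"; returns the picture (420x560x3 uint8, red, green, blue); there is no depth.
- bot.calibration(name): a dict with "fx", "fy", "cx", "cy" (pixels), "rvec" (rotation vector, rad) and "tvec" (3), from world to camera coordinates, as OpenCV has them. Camera axes: x right, y down, z forward; pixel columns grow to the right and rows downward; lengths in m; the calibration is good to about 2 mm. A picture is of the moment at which its call begins: read the wrist's pose just before it. calibration takes no time and is no camera call; for the wrist camera it gives the pose at the moment of the call.
- bot.sign_off(): hands the job in, once; it reports no verdict.
The state is a dict: "time_s": time; "joint_pos": joint angles; "qd": joint speeds; "tau": joint torques, N m; "ee_pos": TCP position; "ee_rot": TCP orientation; "contact_force": force on the tool from outside, world axes, zero at the start; "ft_torque": the same for the moment, N m; "gripper_width": finger opening in m.
Only numpy, scipy, OpenCV 4.12 (cv2) and the standard library are available. Lean on these libraries where they do the work, as an engineer would, in place of code of your own. Each camera call takes 0.05 s, during which the arm holds its last target.

## Working session

There is one attempt and no reset: what is moved stays moved. The work goes in short steps, Python scripts to look and compute and a tool call to move; the robot and the scene stay as the last step left them, time stands still between calls to the robot, and variables do not carry over. Pictures are saved under pics/ and viewed, and the job is handed in when it is done.

Besides the shell and the picture viewer there is one more tool, called after ">>>" as a command line: name --argument value ..., lists and objects as JSON in quotes. send_rows: Moves the arm, as the interface text tells. Its arguments: {"type":"object","properties":{"targets":{"type":"array","items":{"type":"object","properties":{"rx":{"type":"number"},"ry":{"type":"number"},"rz":{"type":"number"},"dx":{"type":"number"},"dy":{"type":"number"},"dz":{"type":"number"},"gripper":{"type":"number"}}}},"newtons":{"type":"number"}},"required":["targets"]}

```bash
mkdir -p pics; python3 - <<'E'
from rig import bot
import cv2
print(bot.observe()); print(bot.hold_point_z)
for n in("scene","top","wrist"):
    print(n,bot.calibration(n))
    f=bot.grab_frame(n); cv2.imwrite(f"pics/{n}0.png",f[:,:,::-1])
E
```

```text
{'time_s': 0.0, 'joint_pos': array([ 6.60632104e+01,  1.22237688e+01, -2.00898532e+00,  7.58304738e+01,
        2.34225894e-04,  9.00011987e+01]), 'qd': array([-0.07851093, -0.04493035, -0.0111048 ,  0.06390592, -0.0554365 ,
        0.12363831]), 'tau': array([ 1.90566388e-03, -6.86163425e+01,  4.87122095e+01,  1.76206848e-02,
        2.43301847e-04, -2.11739533e-07]), 'ee_pos': array([0.20272531, 0.45668695, 0.23082002]), 'ee_rot': array([-1.79936772e+02, -2.32902971e-04,  1.56062011e+02]), 'contact_force': array([-0.26336168,  0.18490678, -0.16860772]), 'ft_torque': array([ 0.06804281, -0.0314566 ,  0.02682458]), 'gripper_width': 0.08517568352674537}
0.0187
scene {'fx': 418.6604571062397, 'fy': 418.6604571062397, 'cx': 283.7478751831019, 'cy': 209.778529209671, 'rvec': array([ 2.13517115,  0.64733768, -0.30624783]), 'tvec': array([-0.53444625, -0.12778651,  1.34888388])}
top {'fx': 530.7102610519023, 'fy': 530.7102610519023, 'cx': 277.6861062786182, 'cy': 213.95868037701374, 'rvec': array([ 2.14436631, -2.2074714 ,  0.11448939]), 'tvec': array([0.04798418, 0.58649302, 1.59962608])}
wrist {'fx': 329.2259529842579, 'fy': 329.2259529842579, 'cx': 276.2650386718996, 'cy': 215.86378861694558, 'rvec': array([-2.40945952, -1.56718161, -0.24078224]), 'tvec': array([-0.49986932, -0.03880844,  0.37935538])}
```

View pics/top0.png

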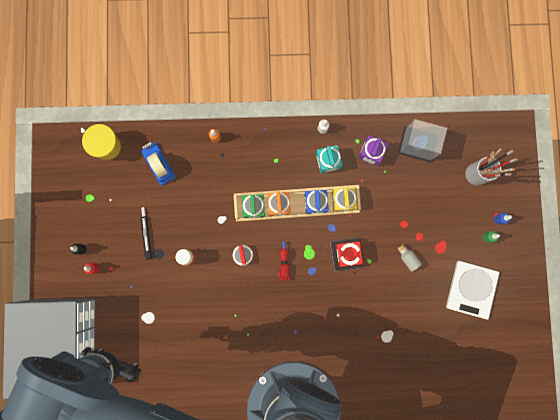

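View pics/scene0.png

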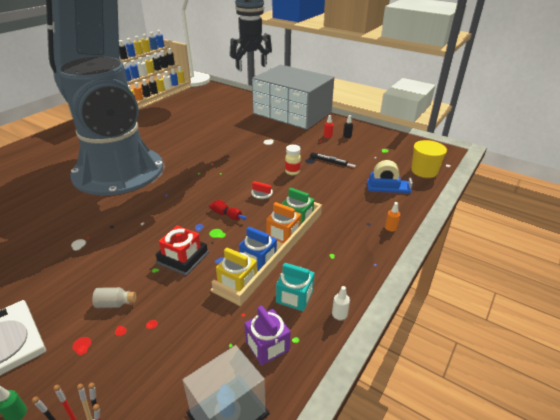

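View pics/wrist0.png

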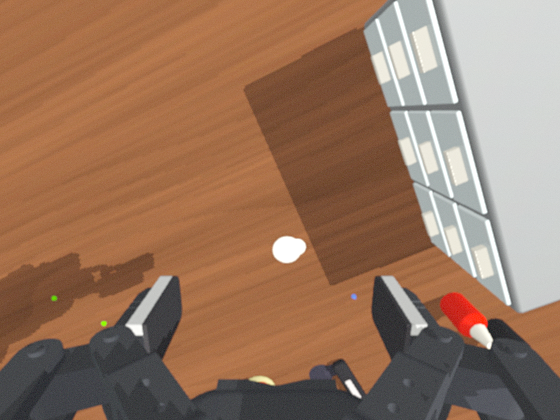

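Top view, what could be taken for what I want. Red items: the loose lid at (243,255), a white disc with a red bar; the figure arm at (284,260); the open red pot in its black holder at (348,254); and a red bottle at (92,268). Blue items: the blue pot in the rack at (317,201). The turquoise (329,159) and purple (374,150) pots are look-alikes outside the rack. I'll check the choices in a crop.

```bash
python3 - <<'E'
import cv2
f=cv2.imread("pics/top0.png")
cv2.imwrite("pics/c1.png",cv2.resize(f[175:285,225:375],None,fx=5.3,fy=5.3,interpolation=cv2.INTER_CUBIC))
f=cv2.imread("pics/scene0.png")
cv2.imwrite("pics/c2.png",cv2.resize(f[165:305,140:330],None,fx=4.2,fy=4.2,interpolation=cv2.INTER_CUBIC))
E
```

```text
(no output)
```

View pics/c1.png

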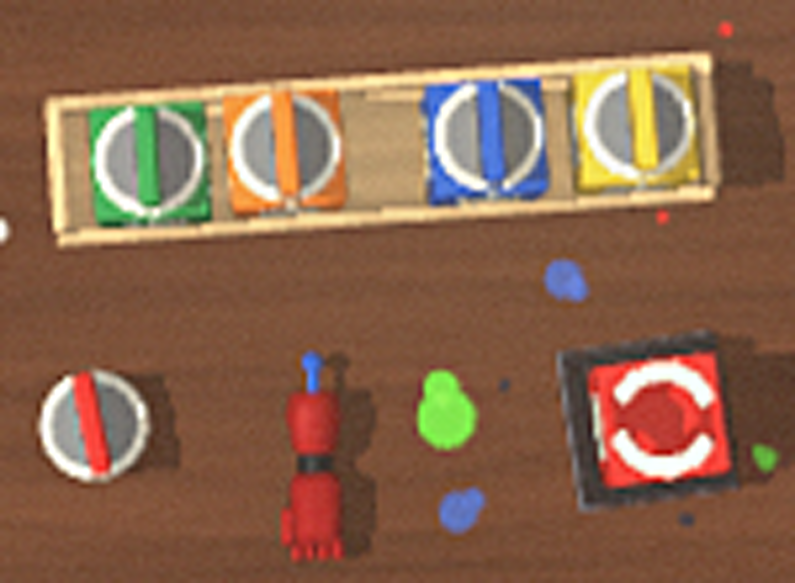

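View pics/c2.png

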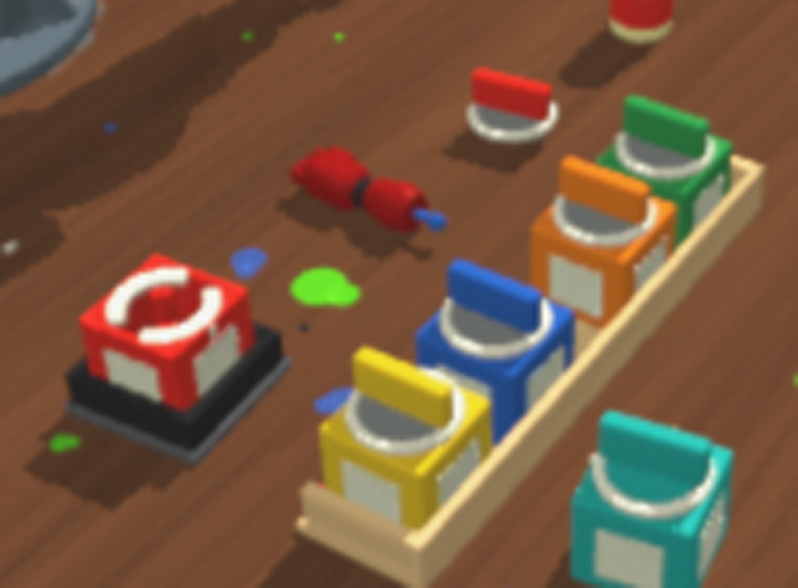

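Crop: the rack row reads green, orange, gap, blue, yellow. The lid stands by itself at crop (95,425). The open red pot in its holder is at crop (663,418), with slots facing crop left and right. Next I'll get rough positions from both fixed cameras.

```bash
cat > h.py <<'E'
import numpy as np, cv2
from rig import bot
from scipy.spatial.transform import Rotation as R
def cam(n):
    c=bot.calibration(n); K=np.array([[c['fx'],0,c['cx']],[0,c['fy'],c['cy']],[0,0,1.]])
    Rm=cv2.Rodrigues(np.array(c['rvec']))[0]; return K,Rm,np.array(c['tvec'])
def p2w(n,uv,z,c=None):
    K,Rm,t=c or cam(n); uv=np.atleast_2d(np.array(uv,float)); out=[]
    C=-Rm.T@t
    for u,v in uv:
        d=Rm.T@np.linalg.solve(K,[u,v,1]); out.append(C+d*(z-C[2])/d[2])
    return np.array(out)
def w2p(n,P,c=None):
    K,Rm,t=c or cam(n); q=(Rm@np.atleast_2d(P).T).T+t; q=q@K.T; return q[:,:2]/q[:,2:]
def tool():
    s=bot.observe(); return np.array(s['ee_pos']),R.from_euler('xyz',s['ee_rot'],degrees=True).as_matrix()
def delta(p):  # world target TCP -> tool-frame cm
    a,Rm=tool(); return Rm.T@(np.array(p)-a)*100
E
python3 - <<'E'
from h import *
np.set_printoptions(precision=4,suppress=True)
C=lambda a:np.array(a)/5.3+[225,175]
lid=C([[80,375],[103,472]]);print("lid bar ends",p2w("top",lid,.045),"mid",p2w("top",lid.mean(0),.045))
for n,a in dict(green=[[145,105],[150,205]],orange=[[283,93],[290,200]],blue=[[488,82],[493,190]],yellow=[[640,70],[650,170]]).items():
    p=p2w("top",C(a),.097); print(n,p.mean(0),np.degrees(np.arctan2(*(p[0]-p[1])[[1,0]])))
pot=C([[663,418]]);print("pot",p2w("top",pot,.066))
h=C([[562,352],[580,508],[737,487],[714,332]]);print("holder",p2w("top",h,.03),p2w("top",h,.03).mean(0))
r=C([[47,100],[58,243],[716,198],[708,55]]);print("rack",p2w("top",r,[.034][0]))
print("wrist cam pos",(lambda k:-k[1].T@k[2])(cam("wrist")),cam("wrist")[1])
print(w2p("wrist",tool()[0]))
E
```

```text
lid bar ends [[0.4929 0.1473 0.045 ]
 [0.4376 0.1355 0.045 ]] mid [[0.4652 0.1414 0.045 ]]
green [0.6118 0.1039 0.097 ] 1.4191326425319801
orange [0.6144 0.0266 0.097 ] 2.022227863405626
blue [ 0.617  -0.0869  0.097 ] 0.5376056581040386
yellow [ 0.6235 -0.1732  0.097 ] 3.2791716113128846
pot [[ 0.4585 -0.1806  0.066 ]]
holder [[ 0.4987 -0.1292  0.03  ]
 [ 0.4092 -0.1361  0.03  ]
 [ 0.4185 -0.2266  0.03  ]
 [ 0.5077 -0.2173  0.03  ]] [ 0.4585 -0.1773  0.03  ]
rack [[ 0.6528  0.1635  0.034 ]
 [ 0.5696  0.1589  0.034 ]
 [ 0.5848 -0.2212  0.034 ]
 [ 0.6682 -0.2203  0.034 ]]
wrist cam pos [0.1321 0.4887 0.3729] [[ 0.4056  0.9141 -0.0009]
 [ 0.8716 -0.3864  0.3017]
 [ 0.2755 -0.1232 -0.9534]]
[[275.4404 280.3615]]
```

```bash
cat >> h.py <<'E'
def plan(x,y,z,yaw,n=8,hold=0,dec=2,start=None):
    s=bot.observe(); p0=np.array(s['ee_pos']); y0=s['ee_rot'][2]
    dy=(yaw-y0+180)%360-180
    rows=[];p=p0.copy();ya=y0
    rz=round(-dy/n,2)
    tgt=np.array([x,y,z])
    for i in range(n):
        want=p0+(tgt-p0)*(i+1)/n; d=(want-p)*100
        c,sn=np.cos(np.radians(ya)),np.sin(np.radians(ya))
        # tool x=(c,s,0); tool y = z_t x x_t, z_t=(0,0,-1): = (s,-c,0)
        t=np.round([d[0]*c+d[1]*sn, d[0]*sn-d[1]*c, -d[2]],dec)
        p=p+np.array([t[0]*c+t[1]*sn, t[0]*sn-t[1]*c, -t[2]])/100; ya-=rz
        rows.append(t); print(f'dx {t[0]} dy {t[1]} dz {t[2]} rz {rz}')
    print('ends',p.round(4),ya, 'full delta',((tgt-p0)*1000).round(1))
def st():
    s=bot.observe(); print('t',round(s['time_s'],2),'pos',np.round(s['ee_pos'],4),'rot',np.round(s['ee_rot'],2),'F',np.round(s['contact_force'],1),'M',np.round(s['ft_torque'],2),'w',round(s['gripper_width'],4),'j',np.round(s['joint_pos'],1))
E
python3 -c "
from h import *
plan(.465,.141,.125,192)"
```

```text
dx -4.6 dy -2.28 dz 1.32 rz -4.49
dx -4.4 dy -2.63 dz 1.33 rz -4.49
dx -4.19 dy -2.97 dz 1.32 rz -4.49
dx -3.94 dy -3.28 dz 1.33 rz -4.49
dx -3.67 dy -3.59 dz 1.32 rz -4.49
dx -3.38 dy -3.86 dz 1.33 rz -4.49
dx -3.07 dy -4.11 dz 1.32 rz -4.49
dx -2.73 dy -4.34 dz 1.33 rz -4.49
ends [0.465 0.141 0.125] 191.98174438837123 full delta [ 262.2 -315.8 -106. ]
```

>>> send_rows --targets '[{"dx":-4.6,"dy":-2.28,"dz":1.32,"rz":-4.5,"gripper":60},{"dx":-4.4,"dy":-2.63,"dz":1.33,"rz":-4.5,"gripper":60},{"dx":-4.19,"dy":-2.97,"dz":1.32,"rz":-4.5,"gripper":60},{"dx":-3.94,"dy":-3.28,"dz":1.33,"rz":-4.5,"gripper":60},{"dx":-3.67,"dy":-3.59,"dz":1.32,"rz":-4.5,"gripper":60},{"dx":-3.38,"dy":-3.86,"dz":1.33,"rz":-4.5,"gripper":60},{"dx":-3.07,"dy":-4.11,"dz":1.32,"rz":-4.5,"gripper":60},{"dx":-2.73,"dy":-4.34,"dz":1.33,"rz":-4.5,"gripper":60}]' --newtons 40

```text
invalid input
```

```bash
cat >> h.py <<'E'
import json
def snap(name,cn="wrist",crop=None,k=1):
    c=bot.calibration(cn); p,Rm=tool()
    f=bot.grab_frame(cn)
    cv2.imwrite(f"pics/{name}.png",f[:,:,::-1])
    json.dump(dict(c={a:np.array(b).tolist() for a,b in c.items()},p=p.tolist(),R=Rm.tolist()),open(f"pics/{name}.json","w"))
    if crop:
        u0,v0,u1,v1=crop
        cv2.imwrite(f"pics/{name}_c.png",cv2.resize(f[v0:v1,u0:u1,::-1],None,fx=k,fy=k,interpolation=cv2.INTER_CUBIC))
def lc(name):
    d=json.load(open(f"pics/{name}.json")); c=d['c']; K=np.array([[c['fx'],0,c['cx']],[0,c['fy'],c['cy']],[0,0,1.]])
    return (K,cv2.Rodrigues(np.array(c['rvec']))[0],np.array(c['tvec'])),np.array(d['p']),np.array(d['R'])
E
python3 -c "
from h import *
st();snap('w1');st()"
```

```text
t 0.15 pos [0.2028 0.4568 0.231 ] rot [-179.95   -0.    156.06] F [-0.7  0.2 -0.2] M [ 0.02  0.02 -0.04] w 0.0853 j [66.1 12.2 -2.  75.8  0.  90. ]
t 0.2 pos [0.2028 0.4568 0.231 ] rot [-179.96   -0.    156.06] F [-0.8  0.5 -0.1] M [-0.07 -0.01 -0.  ] w 0.0851 j [66.1 12.2 -2.  75.8  0.  90. ]
```

View pics/w1.png

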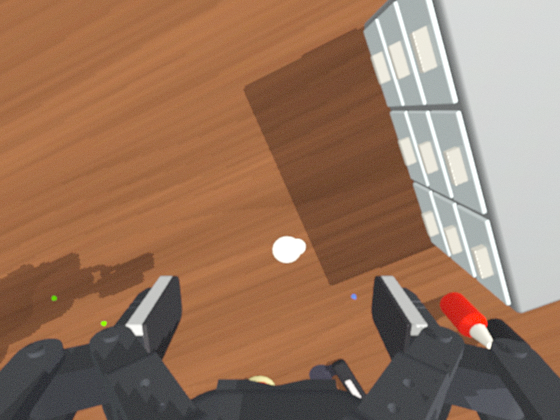

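The call was refused and nothing moved: the view shows the same bench spot. I'll give all seven keys in each row.

>>> send_rows --targets '[{"rx":0,"ry":0,"rz":-4.5,"dx":-4.6,"dy":-2.28,"dz":1.32,"gripper":60},{"rx":0,"ry":0,"rz":-4.5,"dx":-4.4,"dy":-2.63,"dz":1.33,"gripper":60},{"rx":0,"ry":0,"rz":-4.5,"dx":-4.19,"dy":-2.97,"dz":1.32,"gripper":60},{"rx":0,"ry":0,"rz":-4.5,"dx":-3.94,"dy":-3.28,"dz":1.33,"gripper":60},{"rx":0,"ry":0,"rz":-4.5,"dx":-3.67,"dy":-3.59,"dz":1.32,"gripper":60},{"rx":0,"ry":0,"rz":-4.5,"dx":-3.38,"dy":-3.86,"dz":1.33,"gripper":60},{"rx":0,"ry":0,"rz":-4.5,"dx":-3.07,"dy":-4.11,"dz":1.32,"gripper":60},{"rx":0,"ry":0,"rz":-4.5,"dx":-2.73,"dy":-4.34,"dz":1.33,"gripper":60}]' --newtons 40

```text
time_s: 1.2
ee_pos: [0.4662, 0.1399, 0.1249]
ee_rot: [180.0, 0.0, -167.8]
contact_force: [1.1, 0.9, 0.7]
gripper_width: 0.0514
```

```bash
python3 -c "
from h import *
st();snap('w2');st()"
```

```text
t 1.2 pos [0.4662 0.1399 0.1249] rot [ 1.8000e+02  2.0000e-02 -1.6779e+02] F [1.1 0.9 0.7] M [ 0.05 -0.04  0.06] w 0.0514 j [ 16.7  13.3 -16.2  60.4   0.    4.5]
t 1.25 pos [0.4685 0.1359 0.1232] rot [-1.7988e+02 -3.0000e-02 -1.6766e+02] F [-1.5 -5.4 -3.5] M [-0.26  0.09 -0.03] w 0.0511 j [ 16.3  13.6 -16.2  60.3  -0.1   3.9]
```

View pics/w2.png

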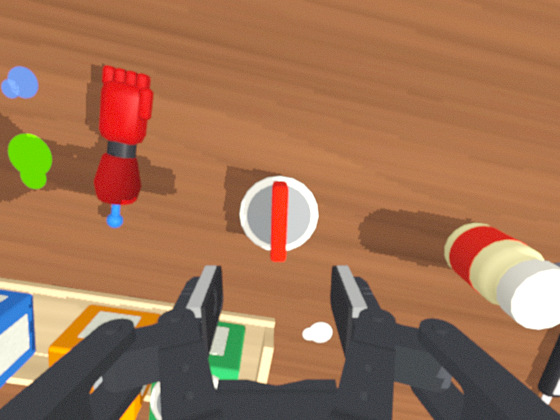

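```bash
python3 -c "
from h import *
f=cv2.imread('pics/w2.png');cv2.imwrite('pics/w2c.png',cv2.resize(f[165:275,225:335],None,fx=5.4,fy=5.4,interpolation=cv2.INTER_CUBIC))
st()"
```

```text
t 1.25 pos [0.4685 0.1359 0.1232] rot [-1.7988e+02 -3.0000e-02 -1.6766e+02] F [-1.5 -5.4 -3.5] M [-0.26  0.09 -0.03] w 0.0511 j [ 16.3  13.6 -16.2  60.3  -0.1   3.9]
```

View pics/w2c.png

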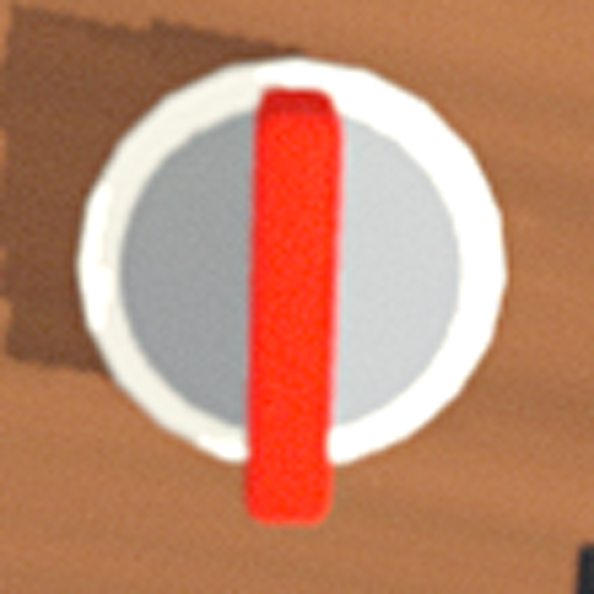

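The bar's top face runs from crop (299,110) to (288,521). The flange spans crop 80 to 506 in u and about 58 to 468 in v. I'll turn both into positions.

```bash
cat >> h.py <<'E'
def meas(name,pts,z):
    c,p,Rm=lc(name); P=p2w(name,pts,z,c); return P
E
python3 -c "
from h import *
np.set_printoptions(precision=4,suppress=True)
C=lambda a:np.array(a)/5.4+[225,165]
b=meas('w2',C([[299,110],[288,521]]),.045); d=b[0]-b[1]
print(b,b.mean(0),np.linalg.norm(d),np.degrees(np.arctan2(d[1],d[0])))
f=meas('w2',C([[80,268],[506,268],[295,58],[295,468]]),.018);print(f,f[:2].mean(0),f[2:].mean(0),np.linalg.norm(f[0]-f[1]),np.linalg.norm(f[2]-f[3]))
c,p,Rm=lc('w2');print(Rm.T@(b.mean(0)-p)*100)
"
```

```text
[[0.4371 0.137  0.045 ]
 [0.4934 0.1479 0.045 ]] [0.4653 0.1424 0.045 ] 0.05736285954729973 -169.07271561749542
[[0.4726 0.1123 0.018 ]
 [0.4594 0.1734 0.018 ]
 [0.4356 0.1364 0.018 ]
 [0.4971 0.1499 0.018 ]] [0.466  0.1428 0.018 ] [0.4663 0.1432 0.018 ] 0.06248097210339978 0.06297675228685633
[0.0375 0.2715 7.9924]
```

>>> send_rows --targets '[{"rx":0,"ry":0,"rz":1.15,"dx":-0.07,"dy":0.16,"dz":2.0,"gripper":60},{"rx":0,"ry":0,"rz":0,"dx":0,"dy":0,"dz":2.5,"gripper":60},{"rx":0,"ry":0,"rz":0,"dx":0,"dy":0,"dz":2.5,"gripper":60},{"rx":0,"ry":0,"rz":0,"dx":0,"dy":0,"dz":2.0,"gripper":60},{"rx":0,"ry":0,"rz":0,"dx":0,"dy":0,"dz":1.0,"gripper":60},{"rx":0,"ry":0,"rz":0,"dx":0,"dy":0,"dz":0.2,"gripper":60},{"rx":0,"ry":0,"rz":0,"dx":0,"dy":0,"dz":0,"gripper":20},{"rx":0,"ry":0,"rz":0,"dx":0,"dy":0,"dz":0,"gripper":20}]' --newtons 40

```text
time_s: 2.25
ee_pos: [0.4661, 0.1432, 0.0239]
ee_rot: [180.0, 0.1, -169.1]
contact_force: [0.7, 0.0, 0.4]
gripper_width: 0.0176
```

```bash
python3 -c "
from h import *
st();snap('w3',crop=(170,150,390,350),k=3)"
```

```text
t 2.25 pos [0.4661 0.1432 0.0239] rot [ 1.7999e+02  6.0000e-02 -1.6909e+02] F [0.7 0.  0.4] M [ 0.02 -0.03 -0.  ] w 0.0176 j [ 17.1  18.9 -24.9  46.2   0.    6.2]
```

View pics/w3_c.png

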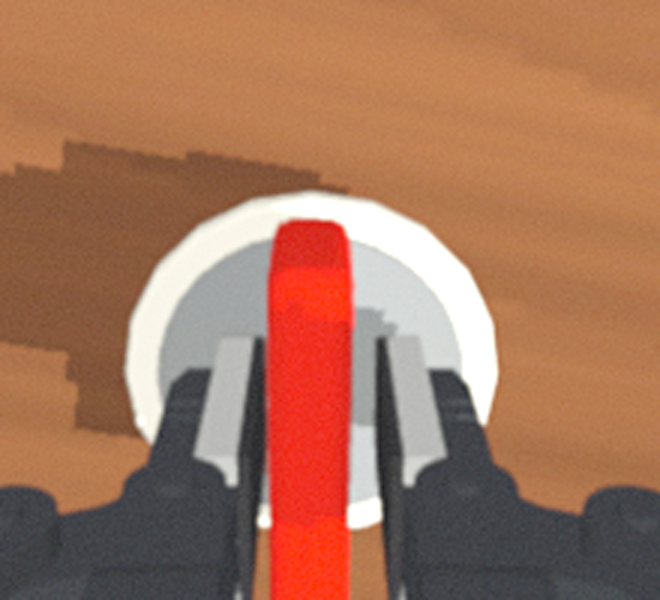

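The wrist view shows the bar centred between the pads, at crop (310,220–520). I'll close and lift.

>>> send_rows --targets '[{"rx":0,"ry":0,"rz":0,"dx":0,"dy":0,"dz":0,"gripper":0},{"rx":0,"ry":0,"rz":0,"dx":0,"dy":0,"dz":0,"gripper":0},{"rx":0,"ry":0,"rz":0,"dx":0,"dy":0,"dz":0,"gripper":0},{"rx":0,"ry":0,"rz":0,"dx":0,"dy":0,"dz":-1.0,"gripper":0},{"rx":0,"ry":0,"rz":0,"dx":0,"dy":0,"dz":-3.0,"gripper":0},{"rx":0,"ry":0,"rz":0,"dx":0,"dy":0,"dz":-4.0,"gripper":0},{"rx":0,"ry":0,"rz":0,"dx":0,"dy":0,"dz":-4.0,"gripper":0},{"rx":0,"ry":0,"rz":0,"dx":0,"dy":0,"dz":-1.0,"gripper":0}]' --newtons 60

```text
time_s: 3.3
ee_pos: [0.4667, 0.1434, 0.1561]
ee_rot: [180.0, 0.2, -169.1]
contact_force: [-0.7, 0.1, -1.6]
gripper_width: 0.0106
```

```bash
python3 -c "
from h import *
st();snap('w4',crop=(170,150,390,350),k=3)
plan(.4585,-.11,.152,265.5)"
```

```text
t 3.3 pos [0.4667 0.1434 0.1561] rot [ 179.98    0.21 -169.09] F [-0.7  0.1 -1.6] M [-0.   -0.02 -0.06] w 0.0106 j [ 17.1  12.2 -13.   64.6   0.    6.2]
dx 0.7 dy -3.09 dz 0.05 rz -9.32
dx 1.19 dy -2.94 dz 0.05 rz -9.32
dx 1.65 dy -2.7 dz 0.04 rz -9.32
dx 2.06 dy -2.41 dz 0.05 rz -9.32
dx 2.43 dy -2.03 dz 0.05 rz -9.32
dx 2.73 dy -1.62 dz 0.05 rz -9.32
dx 2.95 dy -1.15 dz 0.04 rz -9.32
dx 3.1 dy -0.66 dz 0.05 rz -9.32
ends [ 0.4585 -0.11    0.152 ] -94.52996250061614 full delta [  -8.1 -253.4   -3.8]
```

View pics/w4_c.png

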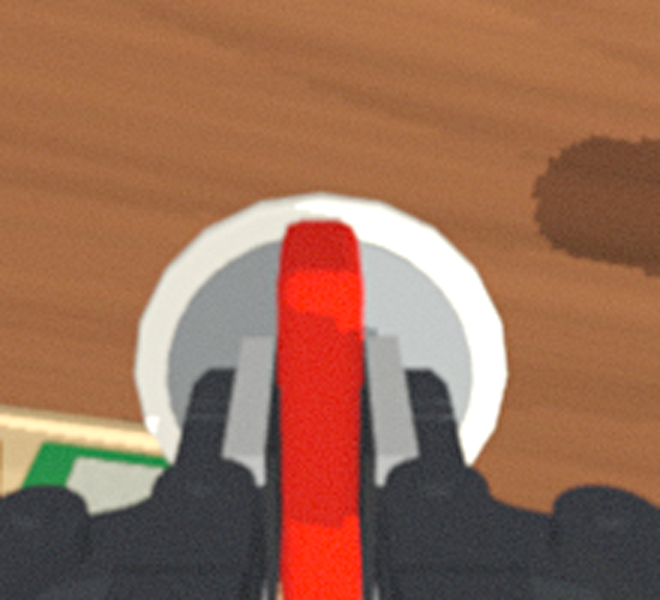

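The lid is held straight, with its flange at crop u 136–507 and its front edge at v 193. Next I'll carry it to beside the pot at the insertion yaw.

>>> send_rows --targets '[{"rx":0,"ry":0,"rz":-10.6,"dx":0.8,"dy":-3.54,"dz":0.1,"gripper":0},{"rx":0,"ry":0,"rz":-10.6,"dx":1.44,"dy":-3.33,"dz":0.1,"gripper":0},{"rx":0,"ry":0,"rz":-10.6,"dx":2.03,"dy":-3.01,"dz":0.1,"gripper":0},{"rx":0,"ry":0,"rz":-10.6,"dx":2.54,"dy":-2.59,"dz":0.1,"gripper":0},{"rx":0,"ry":0,"rz":-10.6,"dx":2.98,"dy":-2.07,"dz":0,"gripper":0},{"rx":0,"ry":0,"rz":-10.6,"dx":3.31,"dy":-1.49,"dz":0,"gripper":0},{"rx":0,"ry":0,"rz":-11,"dx":3.52,"dy":-0.85,"dz":0,"gripper":0},{"rx":0,"ry":0,"rz":0,"dx":0,"dy":0,"dz":0,"gripper":0}]'

```text
out of range; nothing moved
```

>>> send_rows --targets '[{"rx":0,"ry":0,"rz":-10.65,"dx":0.8,"dy":-3.54,"dz":0.1,"gripper":0},{"rx":0,"ry":0,"rz":-10.65,"dx":1.44,"dy":-3.33,"dz":0.1,"gripper":0},{"rx":0,"ry":0,"rz":-10.65,"dx":2.03,"dy":-3.01,"dz":0.1,"gripper":0},{"rx":0,"ry":0,"rz":-10.65,"dx":2.54,"dy":-2.59,"dz":0.1,"gripper":0},{"rx":0,"ry":0,"rz":-10.65,"dx":2.98,"dy":-2.07,"dz":0,"gripper":0},{"rx":0,"ry":0,"rz":-10.65,"dx":3.31,"dy":-1.49,"dz":0,"gripper":0},{"rx":0,"ry":0,"rz":-10.65,"dx":3.52,"dy":-0.85,"dz":0,"gripper":0},{"rx":0,"ry":0,"rz":0,"dx":0,"dy":0,"dz":0,"gripper":0}]'

```text
time_s: 4.35
ee_pos: [0.4573, -0.1124, 0.1482]
ee_rot: [179.9, -0.0, -94.5]
contact_force: [-1.2, -0.2, -2.1]
gripper_width: 0.0108
```

```bash
python3 -c "
from h import *
st();snap('w5',crop=(170,150,390,350),k=3);st()"
```

```text
t 4.35 pos [ 0.4573 -0.1124  0.1482] rot [179.9   -0.   -94.52] F [-1.2 -0.2 -2.1] M [0.   0.   0.01] w 0.0108 j [-13.8  10.8 -15.9  63.4  -0.  -99.3]
t 4.4 pos [ 0.4573 -0.1113  0.1483] rot [ 1.799e+02  2.000e-02 -9.471e+01] F [ 0.  -0.1 -1.4] M [ 0.04  0.   -0.02] w 0.0105 j [-13.7  10.7 -16.   63.4   0.  -99. ]
```

View pics/w5.png

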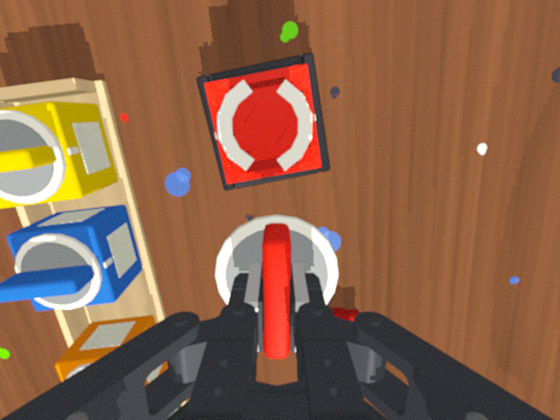

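View pics/w5_c.png

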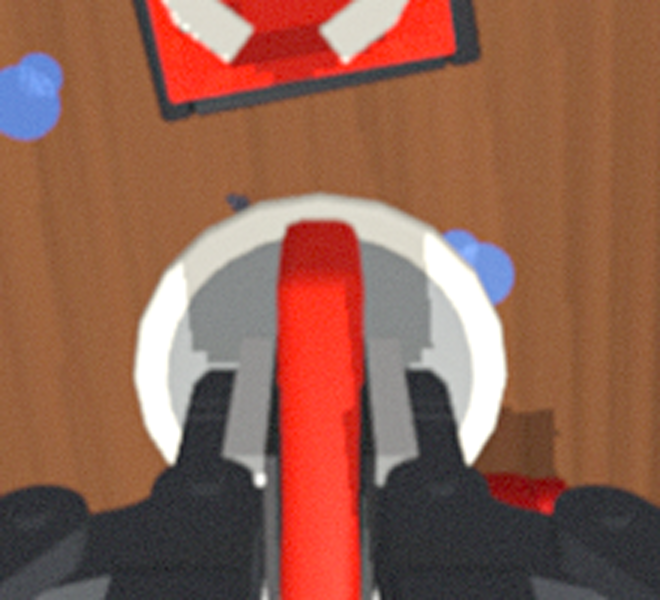

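```bash
python3 -c "
from h import *
f=cv2.imread('pics/w5.png');cv2.imwrite('pics/w5p.png',cv2.resize(f[45:195,190:340],None,fx=4,fy=4,interpolation=cv2.INTER_CUBIC))
"
```

```text
(no output)
```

View pics/w5p.png

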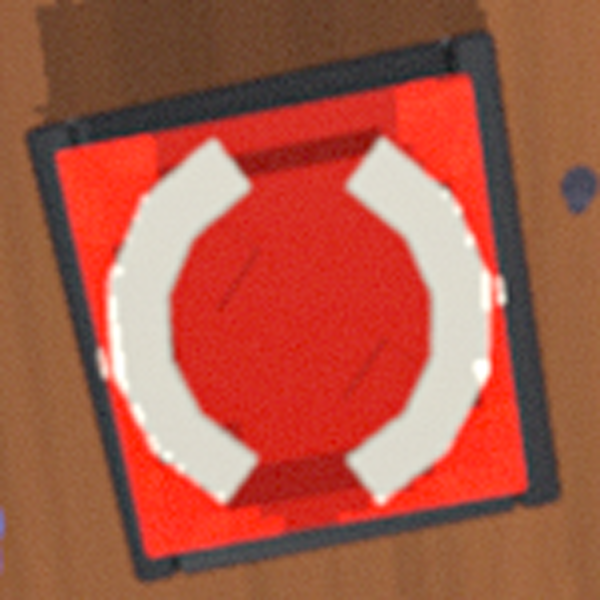

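```bash
python3 -c "
from h import *
np.set_printoptions(precision=4,suppress=True)
C=lambda a:np.array(a)/4+[190,45]
z=.066
sq=meas('w5',C([[58,153],[472,77],[527,490],[150,557]]),z)
print('corner ctr',sq.mean(0),[np.linalg.norm(sq[i]-sq[i-1]) for i in range(4)],[np.degrees(np.arctan2(*(sq[i]-sq[i-1])[[1,0]])) for i in range(4)])
inn=meas('w5',C([[250,185],[346,183],[347,460],[258,458]]),z);out=meas('w5',C([[215,138],[382,137],[380,503],[228,503]]),z)
for q in(inn,out):
  c=q.mean(0); t=(q[0]+q[1])/2;b=(q[2]+q[3])/2;print('ring',c,np.linalg.norm(q-c,axis=1),'slot yaw',np.degrees(np.arctan2(*(t-b)[[1,0]])))
hd=meas('w5',C([[30,130],[490,35],[557,500],[145,578]]),.03);print('holder',hd.mean(0),[np.linalg.norm(hd[i]-hd[i-1]) for i in range(4)],[np.degrees(np.arctan2(*(hd[i]-hd[i-1])[[1,0]])) for i in range(4)])
# lid in hand w5
c,p,Rm=lc('w5')
D=lambda a:np.array(a)/3+[170,150]
# unknown z of flange: guess top = p.z-0.005
zf=p[2]-.005
fl=meas('w5',D([[135,350],[507,350],[321,193]]),zf-.001); print('flange tool', (fl-p)@Rm)
bt=meas('w5',D([[287,272],[357,272]]),zf+.026); print('bar tool top end',(bt-p)@Rm)
bt=meas('w5',D([[281,590],[360,590]]),zf+.026); print('bar tool low',(bt-p)@Rm)
"
```

```text
corner ctr [ 0.4587 -0.1798  0.066 ] [np.float64(0.06614701817345049), np.float64(0.06615047526809344), np.float64(0.06551237409574072), np.float64(0.06588974883292094)] [np.float64(-84.37167186069786), np.float64(-174.90707262848727), np.float64(95.40282551426418), np.float64(5.6431255737078185)]
ring [ 0.4589 -0.1803  0.066 ] [0.023  0.0232 0.0233 0.0229] slot yaw -94.12083557524345
ring [ 0.4588 -0.18    0.066 ] [0.0319 0.0319 0.0319 0.0317] slot yaw -94.18859977792306
holder [ 0.4591 -0.1793  0.03  ] [np.float64(0.08554038174849189), np.float64(0.0850607161723889), np.float64(0.08531863618733125), np.float64(0.08401960688055654)] [np.float64(-82.93209080600397), np.float64(-173.81044567266193), np.float64(96.37082050534393), np.float64(6.334206962610209)]
flange tool [[ 0.0036 -0.0302  0.0059]
 [ 0.0035  0.0313  0.0061]
 [ 0.0307  0.0005  0.006 ]]
bar tool top end [[ 0.0283 -0.004  -0.021 ]
 [ 0.0283  0.0052 -0.021 ]]
bar tool low [[-0.022  -0.0054 -0.021 ]
 [-0.022   0.0062 -0.021 ]]
```

The pot is measured twice in agreement: centre (0.4588,-0.180) and yaw about 5.5°, with sizes matching. The slots lie at about -94.3°. The lid in hand sits within about 0.5 mm of the tool axis. Next I'll move above the mouth.

>>> send_rows --targets '[{"rx":0,"ry":0,"rz":0,"dx":1.2,"dy":-0.12,"dz":0.3,"gripper":0},{"rx":0,"ry":0,"rz":0,"dx":1.6,"dy":-0.17,"dz":0.5,"gripper":0},{"rx":0,"ry":0,"rz":0,"dx":1.6,"dy":-0.17,"dz":0.8,"gripper":0},{"rx":0,"ry":0,"rz":0,"dx":1.4,"dy":-0.16,"dz":1.2,"gripper":0},{"rx":0,"ry":0,"rz":0,"dx":0.8,"dy":-0.1,"dz":1.3,"gripper":0},{"rx":0,"ry":0,"rz":0,"dx":0.28,"dy":-0.02,"dz":0.9,"gripper":0},{"rx":0,"ry":0,"rz":0,"dx":0,"dy":0,"dz":0,"gripper":0},{"rx":0,"ry":0,"rz":0,"dx":0,"dy":0,"dz":0,"gripper":0}]'

```text
time_s: 5.4
ee_pos: [0.4602, -0.1797, 0.0996]
ee_rot: [-180.0, -0.0, -94.5]
contact_force: [-0.0, -0.2, -0.8]
gripper_width: 0.0109
```

```bash
python3 -c "
from h import *
st();snap('w6',crop=(170,150,390,350),k=3);snap('s6','scene',crop=(140,200,240,280),k=7);st()"
```

```text
t 5.4 pos [ 0.4602 -0.1797  0.0996] rot [-179.98   -0.    -94.52] F [-0.  -0.2 -0.8] M [0.06 0.03 0.03] w 0.0109 j [ -21.3   15.2  -17.6   57.1    0.  -106.8]
t 5.5 pos [ 0.4603 -0.1797  0.0997] rot [-1.7996e+02 -1.0000e-02 -9.4510e+01] F [ 0.8 -0.6 -0.4] M [ 0.05  0.04 -0.08] w 0.0108 j [ -21.3   15.2  -17.6   57.1    0.  -106.8]
```

View pics/w6_c.png

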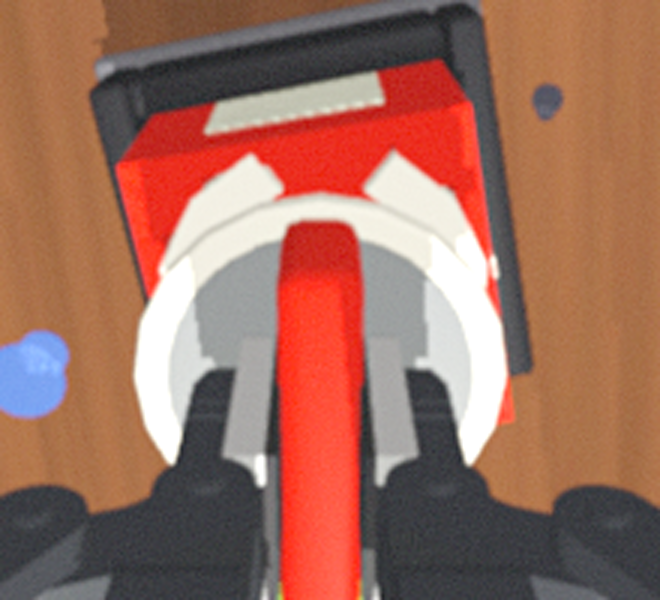

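View pics/s6_c.png

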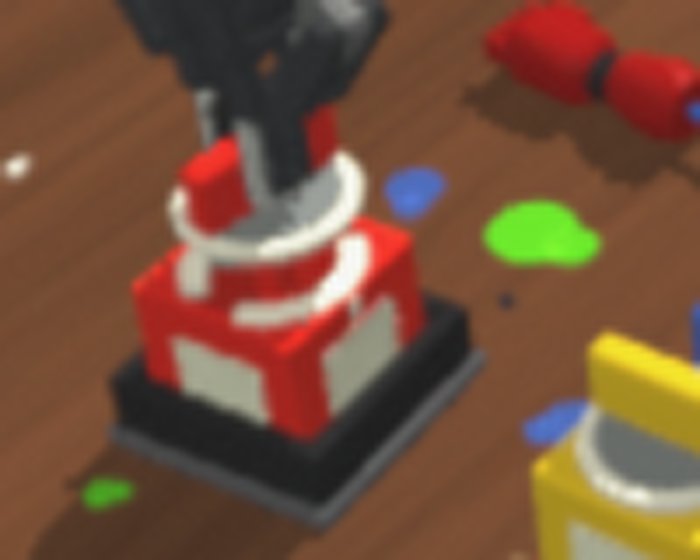

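>>> send_rows --targets '[{"rx":0,"ry":0,"rz":0,"dx":0.09,"dy":0.09,"dz":0,"gripper":0},{"rx":0,"ry":0,"rz":0,"dx":0,"dy":0,"dz":0.4,"gripper":0},{"rx":0,"ry":0,"rz":0,"dx":0,"dy":0,"dz":0.4,"gripper":0},{"rx":0,"ry":0,"rz":0,"dx":0,"dy":0,"dz":0.4,"gripper":0},{"rx":0,"ry":0,"rz":0,"dx":0,"dy":0,"dz":0.2,"gripper":0},{"rx":0,"ry":0,"rz":0,"dx":0,"dy":0,"dz":0.15,"gripper":0},{"rx":0,"ry":0,"rz":0,"dx":0,"dy":0,"dz":0.15,"gripper":0},{"rx":0,"ry":0,"rz":0,"dx":0,"dy":0,"dz":0,"gripper":0}]'

```text
time_s: 6.5
ee_pos: [0.459, -0.1807, 0.0822]
ee_rot: [180.0, 0.0, -94.5]
contact_force: [-0.1, -0.2, -0.3]
gripper_width: 0.0106
```

```bash
python3 -c "
from h import *
st()"
```

```text
t 6.5 pos [ 0.459  -0.1807  0.0822] rot [179.99   0.   -94.54] F [-0.1 -0.2 -0.3] M [0.03 0.01 0.  ] w 0.0106 j [ -21.5   16.   -19.3   54.7    0.  -107. ]
```

No contact force with the lugs already in the slots. I'll seat it gently.

>>> send_rows --targets '[{"rx":0,"ry":0,"rz":0,"dx":0,"dy":0,"dz":0.15,"gripper":0},{"rx":0,"ry":0,"rz":0,"dx":0,"dy":0,"dz":0.15,"gripper":0},{"rx":0,"ry":0,"rz":0,"dx":0,"dy":0,"dz":0.15,"gripper":0},{"rx":0,"ry":0,"rz":0,"dx":0,"dy":0,"dz":0.1,"gripper":0},{"rx":0,"ry":0,"rz":0,"dx":0,"dy":0,"dz":0.05,"gripper":0},{"rx":0,"ry":0,"rz":0,"dx":0,"dy":0,"dz":0,"gripper":0},{"rx":0,"ry":0,"rz":0,"dx":0,"dy":0,"dz":0,"gripper":0},{"rx":0,"ry":0,"rz":0,"dx":0,"dy":0,"dz":0,"gripper":0}]'

```text
time_s: 7.5
ee_pos: [0.4591, -0.1808, 0.0763]
ee_rot: [-180.0, 0.0, -94.5]
contact_force: [-0.4, -0.2, -0.9]
gripper_width: 0.0107
```

```bash
python3 -c "
from h import *
st();snap('w7',crop=(170,150,390,350),k=3);snap('s7','scene',crop=(140,200,240,280),k=7);st()"
```

```text
t 7.5 pos [ 0.4591 -0.1808  0.0763] rot [-180.      0.    -94.54] F [-0.4 -0.2 -0.9] M [-0.    0.01  0.02] w 0.0107 j [ -21.5   16.3  -19.8   53.9    0.  -107. ]
t 7.6 pos [ 0.4591 -0.1808  0.0763] rot [-180.     -0.    -94.54] F [-0.   0.4 -0.3] M [-0.04 -0.03  0.04] w 0.0106 j [ -21.5   16.3  -19.8   53.9   -0.  -107. ]
```

View pics/w7_c.png

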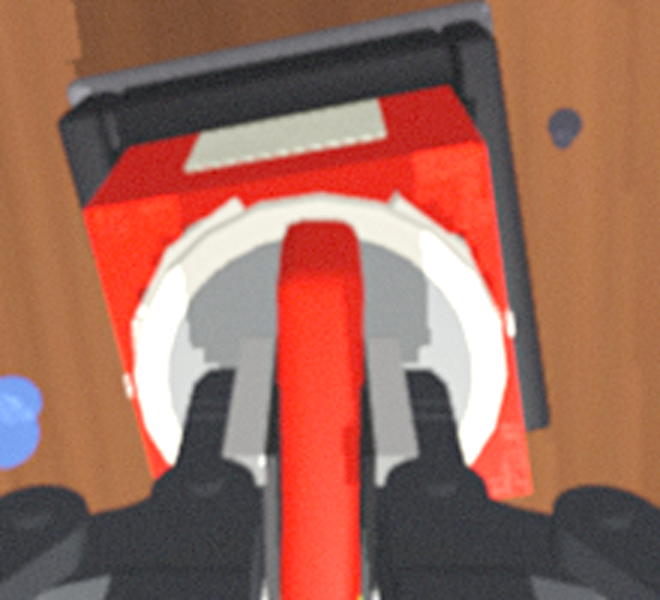

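View pics/s7_c.png

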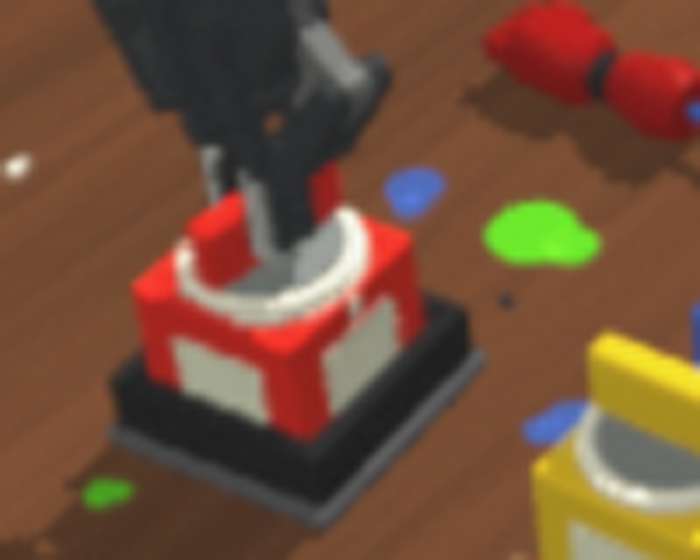

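The lugs are in and the flange is nearly on the rim, with only the lip tips showing at crop (235,203) and (400,200). I'll go down the last millimetre.

>>> send_rows --targets '[{"rx":0,"ry":0,"rz":0,"dx":0,"dy":0,"dz":0.03,"gripper":0},{"rx":0,"ry":0,"rz":0,"dx":0,"dy":0,"dz":0.03,"gripper":0},{"rx":0,"ry":0,"rz":0,"dx":0,"dy":0,"dz":0.03,"gripper":0},{"rx":0,"ry":0,"rz":0,"dx":0,"dy":0,"dz":0,"gripper":0},{"rx":0,"ry":0,"rz":0,"dx":0,"dy":0,"dz":0,"gripper":0},{"rx":0,"ry":0,"rz":0,"dx":0,"dy":0,"dz":0,"gripper":0},{"rx":0,"ry":0,"rz":0,"dx":0,"dy":0,"dz":0,"gripper":0},{"rx":0,"ry":0,"rz":0,"dx":0,"dy":0,"dz":0,"gripper":0}]'

```text
time_s: 8.6
ee_pos: [0.4592, -0.1808, 0.0761]
ee_rot: [-180.0, -0.0, -94.5]
contact_force: [-4.8, 1.8, 13.1]
gripper_width: 0.0107
```

```bash
python3 -c "
from h import *
st()"
```

```text
t 8.6 pos [ 0.4592 -0.1808  0.0761] rot [-1.7996e+02 -1.0000e-02 -9.4540e+01] F [-4.8  1.8 13.1] M [0.39 0.96 0.03] w 0.0107 j [ -21.5   16.3  -19.8   53.8   -0.  -107. ]
```

Contact at 13 N with the TCP at 0.0761 m; I expected 0.0759, so the lid is seated. Now I'll turn it clockwise.

>>> send_rows --targets '[{"rx":0,"ry":0,"rz":3,"dx":0,"dy":0,"dz":-0.02,"gripper":0},{"rx":0,"ry":0,"rz":8,"dx":0,"dy":0,"dz":0,"gripper":0},{"rx":0,"ry":0,"rz":9,"dx":0,"dy":0,"dz":0,"gripper":0},{"rx":0,"ry":0,"rz":9,"dx":0,"dy":0,"dz":0,"gripper":0},{"rx":0,"ry":0,"rz":9,"dx":0,"dy":0,"dz":0,"gripper":0},{"rx":0,"ry":0,"rz":9,"dx":0,"dy":0,"dz":0,"gripper":0},{"rx":0,"ry":0,"rz":8,"dx":0,"dy":0,"dz":0,"gripper":0},{"rx":0,"ry":0,"rz":0,"dx":0,"dy":0,"dz":0,"gripper":0}]' --newtons 100

```text
time_s: 9.6
ee_pos: [0.4595, -0.1809, 0.0762]
ee_rot: [-179.9, 0.0, -149.7]
contact_force: [-1.2, 0.4, 8.6]
gripper_width: 0.0099
```

```bash
python3 -c "
from h import *
st();snap('w8',crop=(170,150,390,350),k=3)"
```

```text
t 9.6 pos [ 0.4595 -0.1809  0.0762] rot [-1.7995e+02  5.0000e-02 -1.4967e+02] F [-1.2  0.4  8.6] M [ 0.13  0.29 -0.13] w 0.0099 j [-21.5  16.3 -19.8  53.8   0.  -51.8]
```

View pics/w8_c.png

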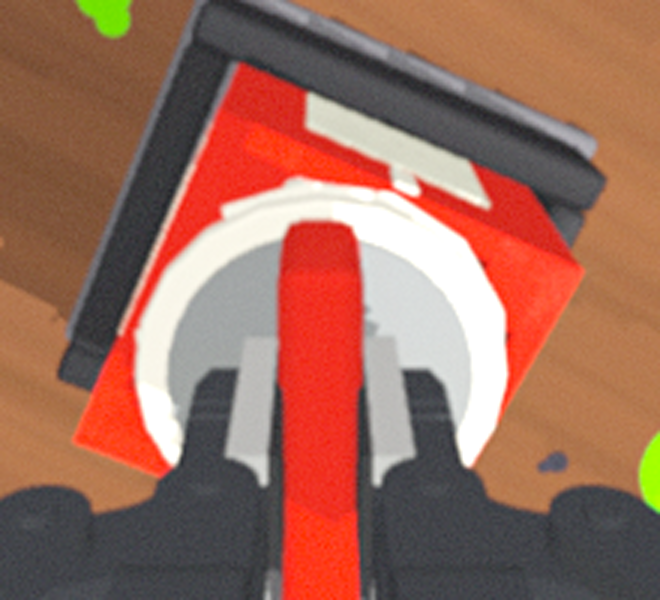

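The lid has turned 55° and the latch torque is just starting; the pot's white tick at crop (405,180) is still to the right of the bar. I'll continue to the stop.

>>> send_rows --targets '[{"rx":0,"ry":0,"rz":4,"dx":0,"dy":0,"dz":0,"gripper":0},{"rx":0,"ry":0,"rz":4,"dx":0,"dy":0,"dz":0,"gripper":0},{"rx":0,"ry":0,"rz":4,"dx":0,"dy":0,"dz":0,"gripper":0},{"rx":0,"ry":0,"rz":4,"dx":0,"dy":0,"dz":0,"gripper":0},{"rx":0,"ry":0,"rz":4,"dx":0,"dy":0,"dz":0,"gripper":0},{"rx":0,"ry":0,"rz":3,"dx":0,"dy":0,"dz":0,"gripper":0},{"rx":0,"ry":0,"rz":2,"dx":0,"dy":0,"dz":0,"gripper":0},{"rx":0,"ry":0,"rz":0,"dx":0,"dy":0,"dz":0,"gripper":0}]'

```text
time_s: 10.65
ee_pos: [0.4596, -0.1811, 0.0762]
ee_rot: [-180.0, 0.1, -174.6]
contact_force: [-0.8, -0.4, 8.7]
gripper_width: 0.0101
```

```bash
python3 -c "
from h import *
st();snap('w9',crop=(170,150,390,350),k=3)"
```

```text
t 10.65 pos [ 0.4596 -0.1811  0.0762] rot [-1.7995e+02  7.0000e-02 -1.7457e+02] F [-0.8 -0.4  8.7] M [-0.04  0.3   0.02] w 0.0101 j [-21.5  16.3 -19.8  53.8  -0.  -26.9]
```

View pics/w9_c.png

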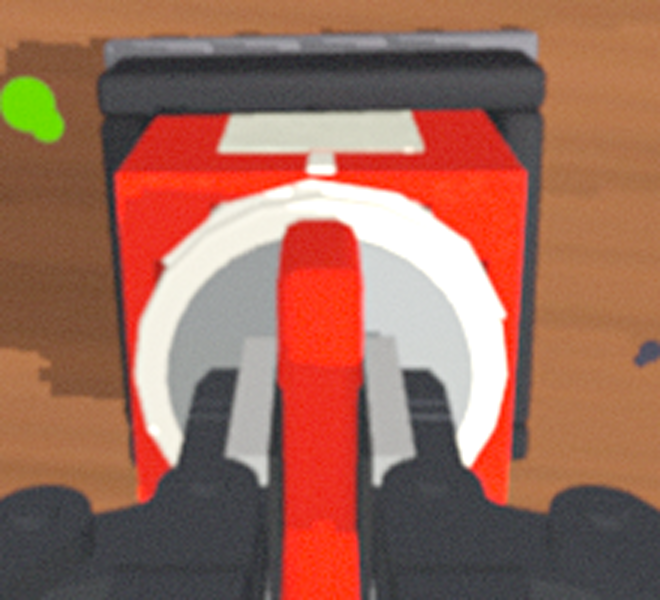

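The bar now points at the white tick (crop (321,160)), the pot edge is square to it, and the torque has dropped, so it has clicked past. I'll press a little towards the stop to be sure, then release.

>>> send_rows --targets '[{"rx":0,"ry":0,"rz":1.5,"dx":0,"dy":0,"dz":0,"gripper":0},{"rx":0,"ry":0,"rz":1.5,"dx":0,"dy":0,"dz":0,"gripper":0},{"rx":0,"ry":0,"rz":0,"dx":0,"dy":0,"dz":0,"gripper":0},{"rx":0,"ry":0,"rz":0,"dx":0,"dy":0,"dz":0,"gripper":0},{"rx":0,"ry":0,"rz":-2,"dx":0,"dy":0,"dz":-0.04,"gripper":0},{"rx":0,"ry":0,"rz":0,"dx":0,"dy":0,"dz":0,"gripper":40},{"rx":0,"ry":0,"rz":0,"dx":0,"dy":0,"dz":0,"gripper":40},{"rx":0,"ry":0,"rz":0,"dx":0,"dy":0,"dz":0,"gripper":40}]' --newtons 60

```text
time_s: 11.7
ee_pos: [0.4589, -0.1807, 0.0759]
ee_rot: [180.0, -0.0, -175.6]
contact_force: [0.1, -0.1, 0.3]
gripper_width: 0.0344
```

```bash
python3 -c "
from h import *
st()
plan(.6125,0.035,.200,182.3)"
```

```text
t 11.7 pos [ 0.4589 -0.1807  0.0759] rot [ 1.7999e+02 -1.0000e-02 -1.7555e+02] F [ 0.1 -0.1  0.3] M [ 0.01 -0.02 -0.01] w 0.0344 j [-21.5  16.4 -19.8  53.8  -0.  -25.9]
dx -2.12 dy 2.54 dz -1.55 rz 0.27
dx -2.11 dy 2.55 dz -1.55 rz 0.27
dx -2.1 dy 2.56 dz -1.55 rz 0.27
dx -2.09 dy 2.57 dz -1.56 rz 0.27
dx -2.07 dy 2.58 dz -1.55 rz 0.27
dx -2.07 dy 2.59 dz -1.55 rz 0.27
dx -2.05 dy 2.59 dz -1.55 rz 0.27
dx -2.03 dy 2.61 dz -1.55 rz 0.27
ends [0.6125 0.035  0.2   ] -177.71158507550533 full delta [153.6 215.7 124.1]
```

>>> send_rows --targets '[{"rx":0,"ry":0,"rz":0,"dx":0,"dy":0,"dz":-4,"gripper":40},{"rx":0,"ry":0,"rz":0.5,"dx":-0.5,"dy":1,"dz":-4,"gripper":40},{"rx":0,"ry":0,"rz":0.5,"dx":-2.5,"dy":3,"dz":-3,"gripper":40},{"rx":0,"ry":0,"rz":0.5,"dx":-2.5,"dy":4,"dz":-1.4,"gripper":40},{"rx":0,"ry":0,"rz":0.5,"dx":-2.5,"dy":4,"dz":0,"gripper":40},{"rx":0,"ry":0,"rz":0,"dx":-1.6,"dy":2.4,"dz":0,"gripper":40},{"rx":0,"ry":0,"rz":0,"dx":0,"dy":0.5,"dz":0,"gripper":40},{"rx":0,"ry":0,"rz":0,"dx":0,"dy":0,"dz":0,"gripper":40}]'

```text
time_s: 12.7
ee_pos: [0.5459, -0.0266, 0.1999]
ee_rot: [-180.0, -0.0, -177.5]
contact_force: [0.1, -0.2, 0.3]
gripper_width: 0.0341
```

```bash
python3 -c "
from h import *
st();snap('w10');snap('t10','top',crop=(225,175,375,285),k=5.3);st()"
```

```text
t 12.7 pos [ 0.5459 -0.0266  0.1999] rot [-1.7999e+02 -3.0000e-02 -1.7752e+02] F [ 0.1 -0.2  0.3] M [-0.02  0.03  0.01] w 0.0341 j [-2.8 18.1  1.3 73.2 -0.  -5.3]
t 12.8 pos [ 0.5459 -0.0272  0.2001] rot [-1.7999e+02 -1.0000e-02 -1.7759e+02] F [-0.2 -0.3  0.4] M [ 0.05 -0.   -0.04] w 0.034 j [-2.8 18.1  1.3 73.2 -0.  -5.3]
```

View pics/w10.png

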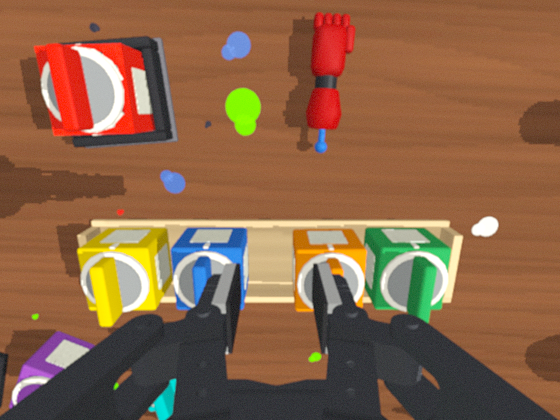

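View pics/t10_c.png

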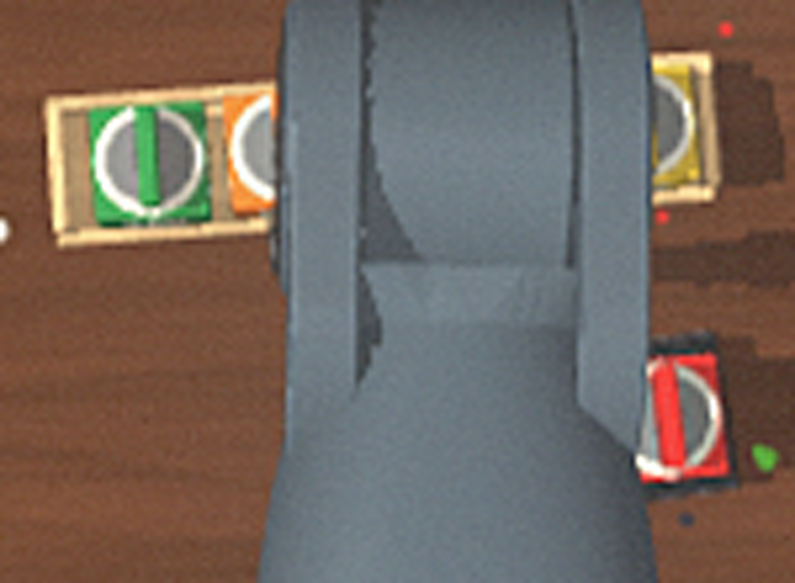

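```bash
python3 -c "
from h import *
f=cv2.imread('pics/w10.png');cv2.imwrite('pics/w10a.png',cv2.resize(f[205:335,70:270],None,fx=4,fy=4,interpolation=cv2.INTER_CUBIC));cv2.imwrite('pics/w10b.png',cv2.resize(f[205:335,275:475],None,fx=4,fy=4,interpolation=cv2.INTER_CUBIC))
"
```

```text
(no output)
```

View pics/w10a.png

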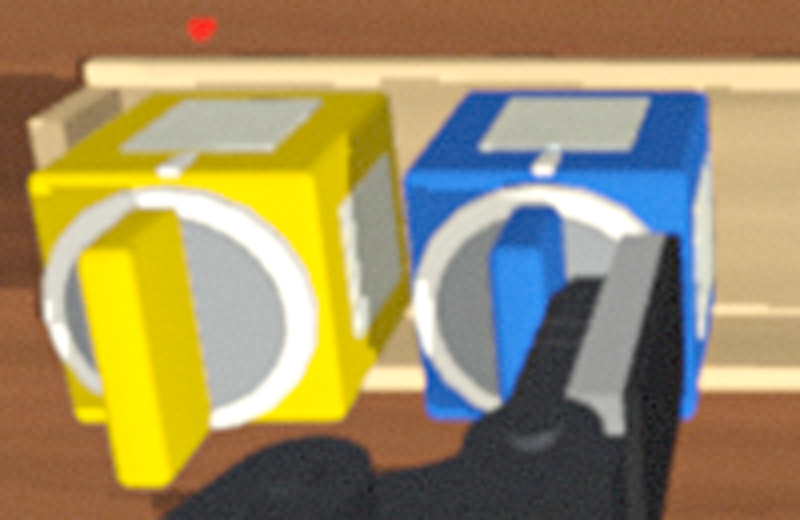

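View pics/w10b.png

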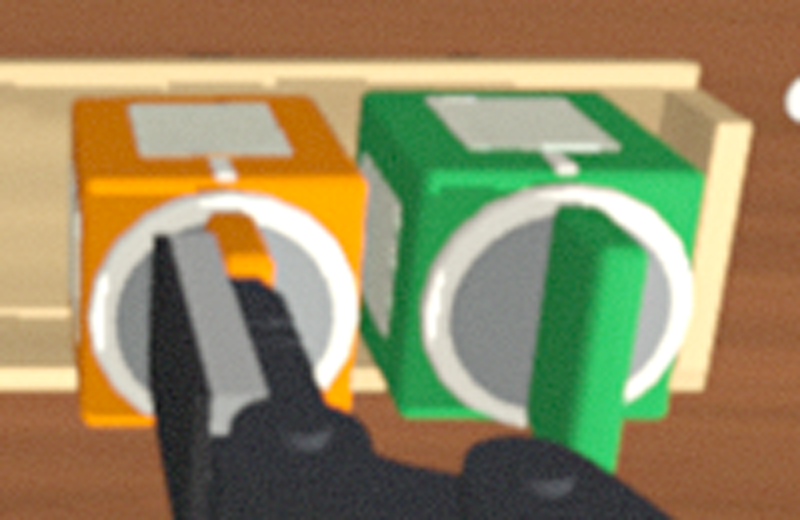

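```bash
python3 -c "
from h import *
np.set_printoptions(precision=4,suppress=True)
A=lambda a:np.array(a)/4+[70,205]
B=lambda a:np.array(a)/4+[275,205]
F={}
F['yellow']=A([[32,178],[312,180],[345,417],[80,417]])
F['blue']=A([[407,175],[690,178],[692,417],[430,417]])
F['orange']=B([[85,182],[362,185],[350,415],[85,422]])
F['green']=B([[432,180],[697,178],[667,415],[408,415]])
th=np.radians(2.35);ex=np.array([np.cos(th),np.sin(th)]);ey=np.array([-np.sin(th),np.cos(th)])
for k,v in F.items():
  P=meas('w10',v,.066); c=P.mean(0); d=P[0]-P[1]; e=P[3]-P[0]
  print(k,c,'yaw',np.degrees(np.arctan2(d[1],d[0]))-90,np.degrees(np.arctan2(e[1],e[0])),'len',np.linalg.norm(d),np.linalg.norm(e),'row x,y',c[:2]@ex,c[:2]@ey)
# end walls top z=.034 corners
W=np.vstack([A([[28,122],[85,88]]),B([[750,122],[697,92]])])
print(meas('w10',W,.034))
ed=np.vstack([A([[90,60]]),B([[697,63]])]);P=meas('w10',ed,.006);print('floor edge',P,P[:,:2]@ex,P[:,:2]@ey)
"
```

```text
yellow [ 0.6255 -0.1708  0.066 ] yaw -177.9583947275465 2.710541431190926 len 0.06350500853937695 0.06250417930362806 row x,y 0.617994026979463 -0.19627320105787194
blue [ 0.6215 -0.086   0.066 ] yaw -178.17266370700784 2.0370577403456727 len 0.06418090703959207 0.06324573874510224 row x,y 0.6174868351224854 -0.1114581777798757
orange [0.6177 0.0276 0.066 ] yaw -178.18722028412452 3.5369382404863576 len 0.0630191531398915 0.06292708449336999 row x,y 0.618290171753357 0.0022509484063160242
green [0.6133 0.1048 0.066 ] yaw -177.0450317053273 2.6893119693227225 len 0.06012569810106543 0.06146431589137585 row x,y 0.6170667345850538 0.07952149046409582
[[ 0.5951 -0.2232  0.034 ]
 [ 0.5854 -0.2079  0.034 ]
 [ 0.5783  0.1617  0.034 ]
 [ 0.571   0.1469  0.034 ]]
floor edge [[ 0.5879 -0.2218  0.006 ]
 [ 0.5721  0.1613  0.006 ]] [0.5783 0.5783] [-0.2457  0.1377]
```

Row measured from w10. Pot centres along the row: yellow -0.196, blue -0.1115, orange 0.002, green 0.0795. The gaps sum to 106 mm, which is what 370 minus 4×66 requires. I'll slide orange about 18 mm towards green and blue about 17 mm towards yellow, held by their bars, starting with orange.

>>> send_rows --targets '[{"rx":0,"ry":0,"rz":0,"dx":-1.5,"dy":1.1,"dz":1.0,"gripper":40},{"rx":0,"ry":0,"rz":0,"dx":-2.0,"dy":1.4,"dz":1.5,"gripper":40},{"rx":0,"ry":0,"rz":0,"dx":-2.0,"dy":1.4,"dz":1.5,"gripper":40},{"rx":0,"ry":0,"rz":0,"dx":-1.5,"dy":1.0,"dz":2.0,"gripper":40},{"rx":0,"ry":0,"rz":0,"dx":-0.4,"dy":0.27,"dz":3.0,"gripper":40},{"rx":0,"ry":0,"rz":0,"dx":0,"dy":0,"dz":2.2,"gripper":40},{"rx":0,"ry":0,"rz":0,"dx":0,"dy":0,"dz":1.0,"gripper":40},{"rx":0,"ry":0,"rz":0,"dx":0,"dy":0,"dz":0,"gripper":40}]'

```text
time_s: 13.8
ee_pos: [0.6179, 0.0284, 0.0776]
ee_rot: [180.0, -0.0, -177.6]
contact_force: [0.8, -0.2, -0.4]
gripper_width: 0.0343
```

```bash
python3 -c "
from h import *
st();snap('w11',crop=(130,150,430,360),k=2.6)"
```

```text
t 13.8 pos [0.6179 0.0284 0.0776] rot [ 1.8000e+02 -5.0000e-02 -1.7755e+02] F [ 0.8 -0.2 -0.4] M [ 0.01  0.06 -0.02] w 0.0343 j [ 2.6 30.   1.1 61.2  0.   0.2]
```

View pics/w11_c.png

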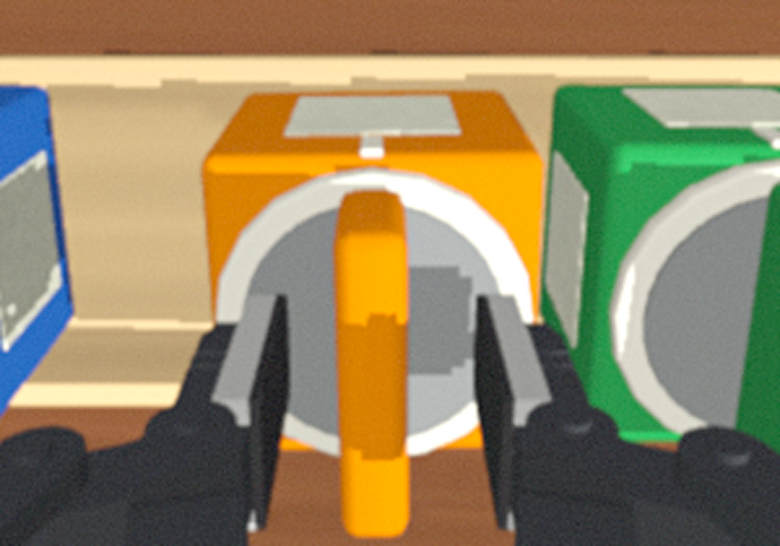

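The orange bar (crop u 372) stands between the pads (u 285 and 480). I'll close and slide.

>>> send_rows --targets '[{"rx":0,"ry":0,"rz":0,"dx":0,"dy":0,"dz":0,"gripper":0},{"rx":0,"ry":0,"rz":0,"dx":0,"dy":0,"dz":0,"gripper":0},{"rx":0,"ry":0,"rz":0,"dx":0,"dy":0,"dz":0,"gripper":0},{"rx":0,"ry":0,"rz":0,"dx":0,"dy":0.3,"dz":0,"gripper":0},{"rx":0,"ry":0,"rz":0,"dx":0,"dy":0.5,"dz":0,"gripper":0},{"rx":0,"ry":0,"rz":0,"dx":0,"dy":0.5,"dz":0,"gripper":0},{"rx":0,"ry":0,"rz":0,"dx":0,"dy":0.45,"dz":0,"gripper":0},{"rx":0,"ry":0,"rz":0,"dx":0,"dy":0,"dz":0,"gripper":0}]' --newtons 30

```text
time_s: 14.85
ee_pos: [0.6177, 0.0458, 0.0787]
ee_rot: [-180.0, 0.1, -177.5]
contact_force: [-2.2, -4.2, 9.8]
gripper_width: 0.0109
```

```bash
python3 -c "
from h import *
st();snap('w12')"
```

```text
t 14.85 pos [0.6177 0.0458 0.0787] rot [-1.7996e+02  7.0000e-02 -1.7754e+02] F [-2.2 -4.2  9.8] M [-0.97  0.38 -0.03] w 0.0109 j [ 4.3 29.9  1.2 61.2 -0.   1.8]
```

View pics/w12.png

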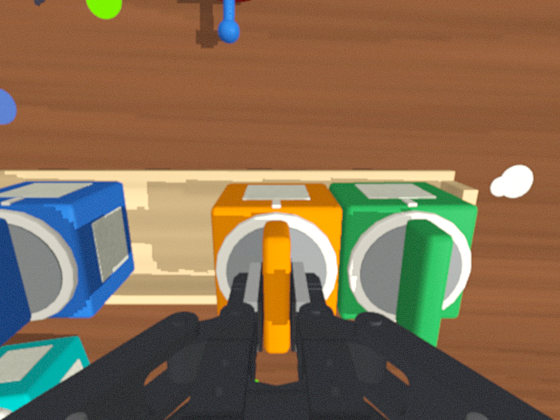

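Orange now touches green and stands flat, at (277,270) in the image. I'll release and go to blue.

>>> send_rows --targets '[{"rx":0,"ry":0,"rz":0,"dx":0,"dy":0,"dz":0,"gripper":40},{"rx":0,"ry":0,"rz":0,"dx":0,"dy":0,"dz":0,"gripper":40},{"rx":0,"ry":0,"rz":0,"dx":0,"dy":0,"dz":-1.5,"gripper":40},{"rx":0,"ry":0,"rz":0,"dx":0,"dy":0,"dz":-2.7,"gripper":40},{"rx":0,"ry":0,"rz":0,"dx":0.1,"dy":-3.5,"dz":-0.5,"gripper":40},{"rx":0,"ry":0,"rz":0,"dx":0.1,"dy":-4.7,"dz":0,"gripper":40},{"rx":0,"ry":0,"rz":0,"dx":0,"dy":-4,"dz":0,"gripper":40},{"rx":0,"ry":0,"rz":0,"dx":0,"dy":-1,"dz":0,"gripper":40}]'

```text
time_s: 15.9
ee_pos: [0.621, -0.0882, 0.1259]
ee_rot: [-180.0, 0.0, -177.7]
contact_force: [-0.1, 0.0, 0.6]
gripper_width: 0.0343
```

```bash
python3 -c "
from h import *
st();snap('w13')"
```

```text
t 15.9 pos [ 0.621  -0.0882  0.1259] rot [-1.7999e+02  4.0000e-02 -1.7767e+02] F [-0.1  0.   0.6] M [0.06 0.02 0.  ] w 0.0343 j [ -8.1  29.3   7.2  67.9  -0.  -10.4]
```

View pics/w13.png

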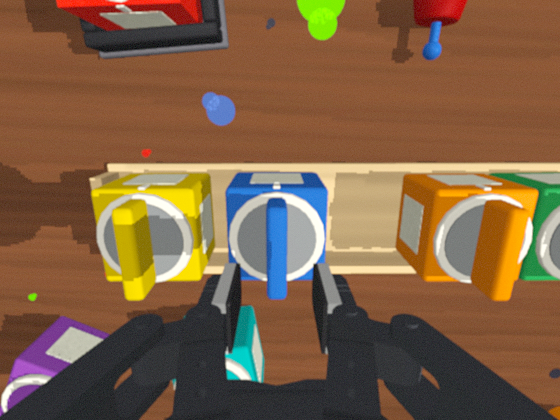

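Blue is centred between the fingers (bar at u 277), and all pots are upright. I'll descend, close and slide.

>>> send_rows --targets '[{"rx":0,"ry":0,"rz":0,"dx":0,"dy":0,"dz":1.5,"gripper":40},{"rx":0,"ry":0,"rz":0,"dx":0,"dy":0,"dz":2,"gripper":40},{"rx":0,"ry":0,"rz":0,"dx":0,"dy":0,"dz":1.2,"gripper":40},{"rx":0,"ry":0,"rz":0,"dx":0,"dy":0,"dz":0,"gripper":40},{"rx":0,"ry":0,"rz":0,"dx":0,"dy":0,"dz":0,"gripper":0},{"rx":0,"ry":0,"rz":0,"dx":0,"dy":0,"dz":0,"gripper":0},{"rx":0,"ry":0,"rz":0,"dx":0,"dy":0,"dz":0,"gripper":0},{"rx":0,"ry":0,"rz":0,"dx":0,"dy":0,"dz":0,"gripper":0}]'

```text
time_s: 16.95
ee_pos: [0.621, -0.0861, 0.0782]
ee_rot: [-180.0, 0.0, -177.5]
contact_force: [-1.5, -1.0, -0.8]
gripper_width: 0.0114
```

```bash
python3 -c "
from h import *
st()"
```

```text
t 16.95 pos [ 0.621  -0.0861  0.0782] rot [-1.7999e+02  2.0000e-02 -1.7755e+02] F [-1.5 -1.  -0.8] M [-0.01  0.01  0.07] w 0.0114 j [ -7.9  30.8   2.6  61.8  -0.  -10.4]
```

>>> send_rows --targets '[{"rx":0,"ry":0,"rz":0,"dx":0,"dy":-0.3,"dz":0,"gripper":0},{"rx":0,"ry":0,"rz":0,"dx":0,"dy":-0.5,"dz":0,"gripper":0},{"rx":0,"ry":0,"rz":0,"dx":0,"dy":-0.5,"dz":0,"gripper":0},{"rx":0,"ry":0,"rz":0,"dx":0,"dy":-0.4,"dz":0,"gripper":0},{"rx":0,"ry":0,"rz":0,"dx":0,"dy":0,"dz":0,"gripper":0},{"rx":0,"ry":0,"rz":0,"dx":0,"dy":0,"dz":0,"gripper":40},{"rx":0,"ry":0,"rz":0,"dx":0,"dy":0,"dz":0,"gripper":40},{"rx":0,"ry":0,"rz":0,"dx":0,"dy":0,"dz":0,"gripper":40}]'

```text
time_s: 17.95
ee_pos: [0.6216, -0.103, 0.078]
ee_rot: [-180.0, -0.0, -177.5]
contact_force: [-0.5, 0.7, -0.1]
gripper_width: 0.0344
```

```bash
python3 -c "
from h import *
st()"
```

```text
t 17.95 pos [ 0.6216 -0.103   0.078 ] rot [-179.99   -0.   -177.53] F [-0.5  0.7 -0.1] M [-0.01  0.02 -0.03] w 0.0344 j [ -9.4  31.2   3.2  62.   -0.  -11.9]
```

>>> send_rows --targets '[{"rx":0,"ry":0,"rz":0,"dx":0,"dy":0,"dz":-2,"gripper":40},{"rx":0,"ry":0,"rz":0,"dx":0,"dy":0,"dz":-3.2,"gripper":40},{"rx":0,"ry":0,"rz":0,"dx":2,"dy":1.5,"dz":-3,"gripper":40},{"rx":0,"ry":0,"rz":0,"dx":3,"dy":2.5,"dz":-2,"gripper":40},{"rx":0,"ry":0,"rz":0,"dx":3,"dy":2,"dz":-2,"gripper":40},{"rx":0,"ry":0,"rz":0,"dx":1,"dy":1,"dz":0,"gripper":40},{"rx":0,"ry":0,"rz":0,"dx":0,"dy":0,"dz":0,"gripper":40},{"rx":0,"ry":0,"rz":0,"dx":0,"dy":0,"dz":0,"gripper":40}]'

```text
time_s: 18.95
ee_pos: [0.5291, -0.0373, 0.1993]
ee_rot: [-180.0, -0.0, -177.5]
contact_force: [-0.4, 0.2, -0.3]
gripper_width: 0.0342
```

```bash
python3 -c "
from h import *
st();snap('w14',crop=(60,180,480,320),k=1.9);st()"
```

```text
t 18.95 pos [ 0.5291 -0.0373  0.1993] rot [-1.8000e+02 -5.0000e-02 -1.7755e+02] F [-0.4  0.2 -0.3] M [-0.   -0.01 -0.03] w 0.0342 j [-4.  16.3 -1.3 72.5 -0.  -6.5]
t 19.0 pos [ 0.5291 -0.0374  0.1992] rot [ 1.8000e+02 -6.0000e-02 -1.7756e+02] F [ 0.9 -0.7  0.5] M [0. 0. 0.] w 0.034 j [-4.  16.3 -1.3 72.5 -0.  -6.5]
```

View pics/w14.png

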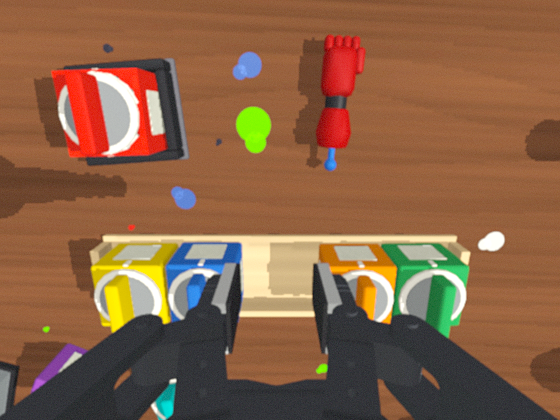

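```bash
python3 -c "
from h import *
f=cv2.imread('pics/w14.png');cv2.imwrite('pics/w14a.png',cv2.resize(f[225:335,85:285],None,fx=4,fy=4,interpolation=cv2.INTER_CUBIC));cv2.imwrite('pics/w14b.png',cv2.resize(f[225:335,275:475],None,fx=4,fy=4,interpolation=cv2.INTER_CUBIC))
"
```

```text
(no output)
```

View pics/w14a.png

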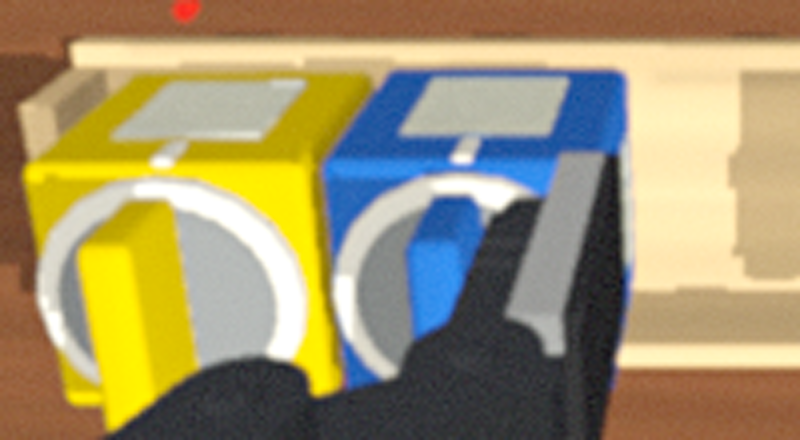

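View pics/w14b.png

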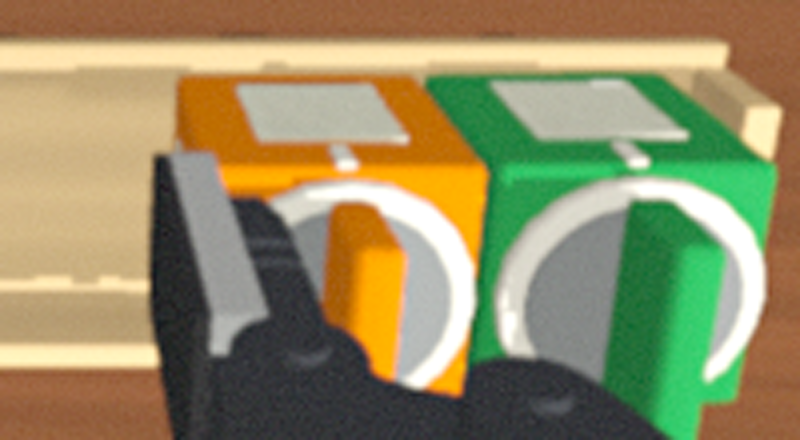

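```bash
python3 -c "
from h import *
np.set_printoptions(precision=4,suppress=True)
A=lambda a:np.array(a)/4+[85,225]
B=lambda a:np.array(a)/4+[275,225]
th=np.radians(2.35);ex=np.array([np.cos(th),np.sin(th)]);ey=np.array([-np.sin(th),np.cos(th)])
T=np.vstack([A([[163,165],[461,162]]),B([[347,167],[638,165]])])
P=meas('w14',T,.064);print('ticks y b o g',P[:,:2]@ex,P[:,:2]@ey)
bt=np.vstack([A([[395,70],[625,70]]),B([[180,76],[408,76]])]);P=meas('w14',bt,.008);print('bottoms b,o',P[:,:2]@ex,P[:,:2]@ey)
fl=np.vstack([A([[30,170],[325,168],[330,168]]),B([[487,172],[500,172],[773,170]])]);P=meas('w14',fl,.066);print('top corners y,y,b,o,g,g',P[:,:2]@ex,P[:,:2]@ey)
# red pot in w14
"
python3 -c "
import cv2
f=cv2.imread('pics/w14.png');cv2.imwrite('pics/w14r.png',cv2.resize(f[45:175,40:200],None,fx=4,fy=4,interpolation=cv2.INTER_CUBIC))"
```

```text
ticks y b o g [0.5867 0.5858 0.5868 0.5862] [-0.198  -0.1289  0.021   0.0885]
bottoms b,o [0.5857 0.5856 0.5872 0.5871] [-0.1591 -0.0965 -0.0106  0.0516]
top corners y,y,b,o,g,g [0.5871 0.5864 0.5864 0.587  0.587  0.5864] [-0.2279 -0.1598 -0.1586  0.0528  0.0558  0.1188]
```

View pics/w14r.png

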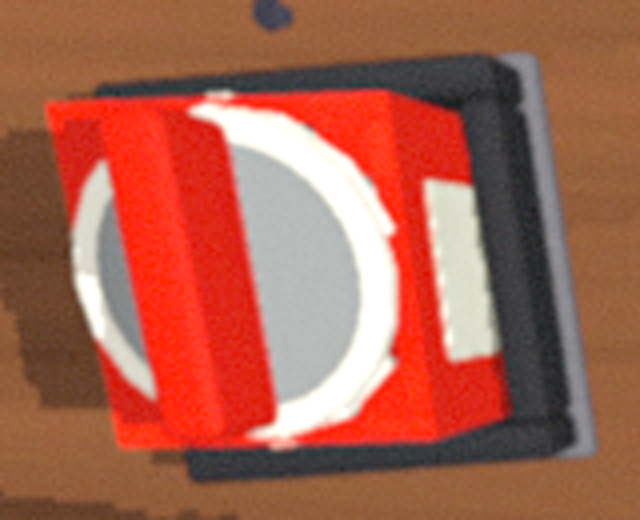

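Row now: orange at +0.0207, blue at -0.1285, an 83 mm gap, all flat with fronts at the same row x. Red goes in at the middle, -0.054. Back to the red bar.

>>> send_rows --targets '[{"rx":0,"ry":0,"rz":0,"dx":0.8,"dy":-1.5,"dz":0,"gripper":40},{"rx":0,"ry":0,"rz":0,"dx":1.6,"dy":-3,"dz":1.4,"gripper":40},{"rx":0,"ry":0,"rz":0,"dx":1.8,"dy":-3.3,"dz":1.4,"gripper":40},{"rx":0,"ry":0,"rz":0,"dx":1.6,"dy":-3,"dz":1.4,"gripper":40},{"rx":0,"ry":0,"rz":0,"dx":1.3,"dy":-2.3,"dz":1.4,"gripper":40},{"rx":0,"ry":0,"rz":0,"dx":0.52,"dy":-0.92,"dz":1.4,"gripper":40},{"rx":0,"ry":0,"rz":-1,"dx":0,"dy":0,"dz":0.5,"gripper":40},{"rx":0,"ry":0,"rz":-1,"dx":0,"dy":0,"dz":0,"gripper":40}]'

```text
time_s: 20.0
ee_pos: [0.4588, -0.1798, 0.1248]
ee_rot: [180.0, -0.0, -175.4]
contact_force: [0.3, -0.0, 1.1]
gripper_width: 0.0339
```

```bash
python3 -c "
from h import *
st();snap('w15',crop=(130,120,430,340),k=2.6);st()"
```

```text
t 20.0 pos [ 0.4588 -0.1798  0.1248] rot [ 1.7998e+02 -2.0000e-02 -1.7544e+02] F [ 0.3 -0.   1.1] M [-0.03  0.02 -0.05] w 0.0339 j [-21.4  14.  -15.3  60.7   0.  -26. ]
t 20.05 pos [ 0.4591 -0.1798  0.1252] rot [ 1.8000e+02  1.0000e-02 -1.7537e+02] F [ 0.   0.8 -0.2] M [-0.04  0.01 -0.02] w 0.034 j [-21.4  14.  -15.3  60.7   0.  -26. ]
```

View pics/w15_c.png

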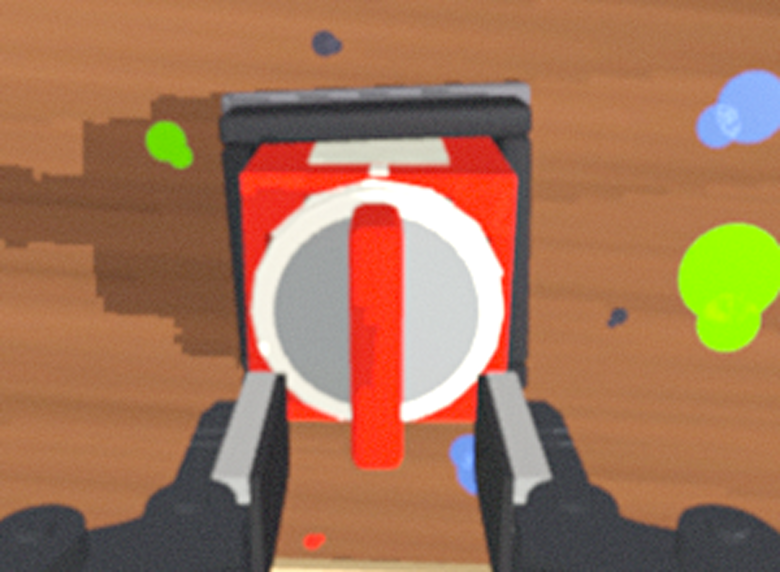

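The red bar at crop u 376 lines up with the tick (378,168) and the pot edges are square to it, so the lid is locked. I'll descend, grip and lift.

>>> send_rows --targets '[{"rx":0,"ry":0,"rz":0,"dx":0,"dy":0,"dz":1.5,"gripper":40},{"rx":0,"ry":0,"rz":0,"dx":0,"dy":-0.05,"dz":2,"gripper":40},{"rx":0,"ry":0,"rz":0,"dx":0,"dy":0,"dz":1.3,"gripper":40},{"rx":0,"ry":0,"rz":0,"dx":0,"dy":0,"dz":0,"gripper":40},{"rx":0,"ry":0,"rz":0,"dx":0,"dy":0,"dz":0,"gripper":0},{"rx":0,"ry":0,"rz":0,"dx":0,"dy":0,"dz":0,"gripper":0},{"rx":0,"ry":0,"rz":0,"dx":0,"dy":0,"dz":0,"gripper":0},{"rx":0,"ry":0,"rz":0,"dx":0,"dy":0,"dz":0,"gripper":0}]' --newtons 80

```text
time_s: 21.05
ee_pos: [0.4591, -0.1809, 0.0778]
ee_rot: [-180.0, 0.1, -175.5]
contact_force: [-0.9, 0.5, 6.5]
gripper_width: 0.0102
```

```bash
python3 -c "
from h import *
st()"
```

```text
t 21.05 pos [ 0.4591 -0.1809  0.0778] rot [-1.7997e+02  7.0000e-02 -1.7554e+02] F [-0.9  0.5  6.5] M [0.15 0.31 0.06] w 0.0102 j [-21.5  16.2 -19.7  54.    0.  -26. ]
```

>>> send_rows --targets '[{"rx":0,"ry":0,"rz":0,"dx":0,"dy":0,"dz":-0.5,"gripper":0},{"rx":0,"ry":0,"rz":0,"dx":0,"dy":0,"dz":-1,"gripper":0},{"rx":0,"ry":0,"rz":0,"dx":0,"dy":0,"dz":-1.5,"gripper":0},{"rx":0,"ry":0,"rz":0,"dx":0,"dy":0,"dz":-2,"gripper":0},{"rx":0,"ry":0,"rz":0,"dx":0,"dy":0,"dz":-2,"gripper":0},{"rx":0,"ry":0,"rz":0,"dx":0,"dy":0,"dz":-2,"gripper":0},{"rx":0,"ry":0,"rz":0,"dx":0,"dy":0,"dz":-1,"gripper":0},{"rx":0,"ry":0,"rz":0,"dx":0,"dy":0,"dz":0,"gripper":0}]'

```text
time_s: 22.05
ee_pos: [0.459, -0.181, 0.1777]
ee_rot: [-180.0, 0.1, -175.5]
contact_force: [-1.1, -0.1, -2.9]
gripper_width: 0.0103
```

```bash
python3 -c "
from h import *
th=np.radians(2.35);ex=np.array([np.cos(th),np.sin(th)]);ey=np.array([-np.sin(th),np.cos(th)])
print(.619*ex-.054*ey)
st();snap('w16',crop=(130,120,430,340),k=2.6);snap('s16','scene',crop=(120,130,330,290),k=3.5);st()"
```

```text
[ 0.62069362 -0.02857327]
t 22.05 pos [ 0.459  -0.181   0.1777] rot [-1.7997e+02  6.0000e-02 -1.7554e+02] F [-1.1 -0.1 -2.9] M [ 0.02 -0.02 -0.01] w 0.0103 j [-21.5  12.3  -9.6  68.   -0.  -26. ]
t 22.15 pos [ 0.4584 -0.1807  0.1765] rot [ 1.7998e+02 -4.0000e-02 -1.7554e+02] F [ 0.5 -0.5 -2.1] M [ 0.01 -0.02 -0.03] w 0.0102 j [-21.5  12.3  -9.8  67.9  -0.  -26. ]
```

View pics/w16_c.png

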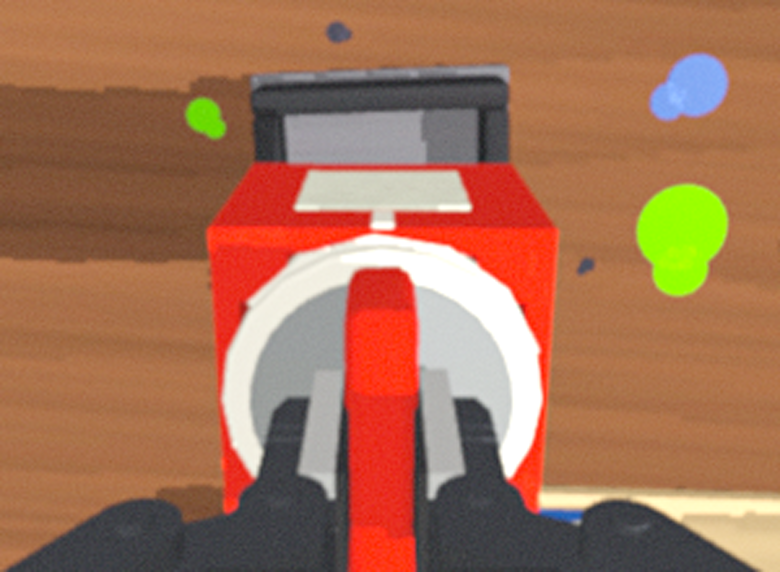

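View pics/s16_c.png

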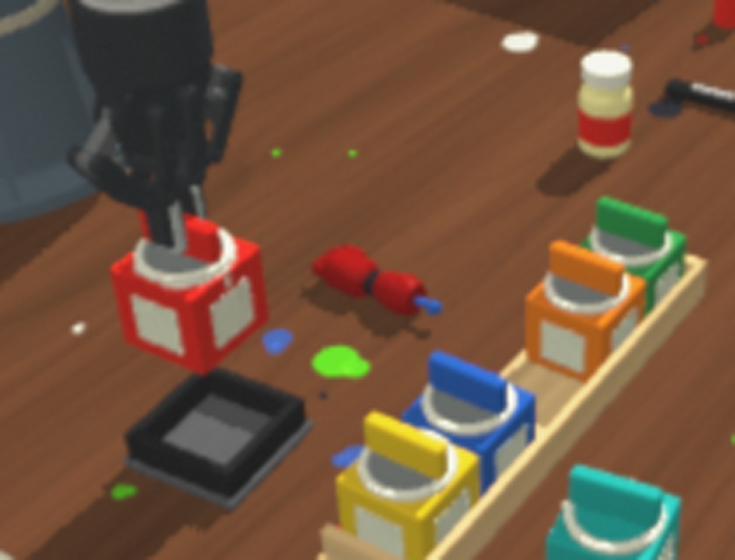

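Red hangs upright and square to the tool with the lid locked. I'll carry it over the gap.

>>> send_rows --targets '[{"rx":0,"ry":0,"rz":0,"dx":-0.9,"dy":0.7,"dz":-1,"gripper":0},{"rx":0,"ry":0,"rz":0,"dx":-2.4,"dy":1.9,"dz":-1,"gripper":0},{"rx":0,"ry":0,"rz":0,"dx":-3.2,"dy":2.6,"dz":0,"gripper":0},{"rx":0,"ry":0,"rz":0,"dx":-3.5,"dy":2.8,"dz":0,"gripper":0},{"rx":0,"ry":0,"rz":0,"dx":-3.2,"dy":2.6,"dz":0,"gripper":0},{"rx":0,"ry":0,"rz":0,"dx":-2.4,"dy":1.9,"dz":0,"gripper":0},{"rx":0,"ry":0,"rz":0,"dx":-1.2,"dy":1.0,"dz":0,"gripper":0},{"rx":0,"ry":0,"rz":0,"dx":-0.49,"dy":0.4,"dz":0,"gripper":0}]'

```text
time_s: 23.15
ee_pos: [0.6205, -0.0282, 0.1968]
ee_rot: [180.0, -0.0, -175.5]
contact_force: [0.2, 0.7, -2.0]
gripper_width: 0.0102
```

>>> send_rows --targets '[{"rx":0,"ry":0,"rz":1,"dx":0,"dy":0,"dz":0,"gripper":0},{"rx":0,"ry":0,"rz":1.1,"dx":0,"dy":0,"dz":0,"gripper":0},{"rx":0,"ry":0,"rz":0,"dx":0,"dy":0,"dz":0,"gripper":0},{"rx":0,"ry":0,"rz":0,"dx":0,"dy":0,"dz":0,"gripper":0},{"rx":0,"ry":0,"rz":0,"dx":0,"dy":0,"dz":0,"gripper":0},{"rx":0,"ry":0,"rz":0,"dx":0,"dy":0,"dz":0,"gripper":0},{"rx":0,"ry":0,"rz":0,"dx":0,"dy":0,"dz":0,"gripper":0},{"rx":0,"ry":0,"rz":0,"dx":0,"dy":0,"dz":0,"gripper":0}]'

```text
time_s: 24.15
ee_pos: [0.6202, -0.0288, 0.197]
ee_rot: [-180.0, 0.0, -177.6]
contact_force: [-0.8, 0.2, -2.3]
gripper_width: 0.0104
```

```bash
python3 -c "
from h import *
st();snap('w17');st()"
```

```text
t 24.15 pos [ 0.6202 -0.0288  0.197 ] rot [-180.      0.   -177.64] F [-0.8  0.2 -2.3] M [-0.05 -0.04  0.01] w 0.0104 j [-2.7 27.3 14.4 77.1 -0.  -5. ]
t 24.2 pos [ 0.6202 -0.0287  0.197 ] rot [ 180.     -0.   -177.64] F [ 0.1 -0.3 -3.4] M [ 0.03 -0.01 -0.03] w 0.0102 j [-2.7 27.3 14.4 77.1  0.  -5. ]
```

View pics/w17.png

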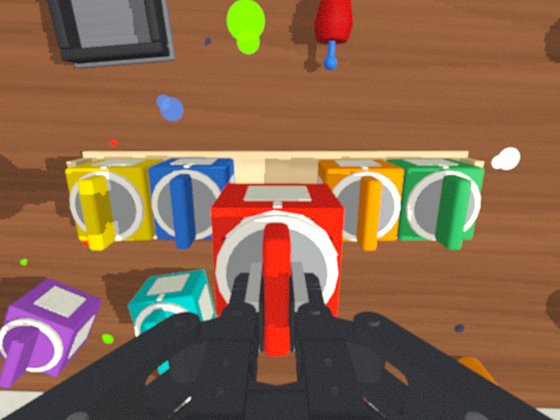

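Red is centred over the gap: blue's edge is at u≈235, orange's at 319, and the red bar at 277. I'll lower it.

>>> send_rows --targets '[{"rx":0,"ry":0,"rz":0,"dx":0,"dy":0,"dz":0.8,"gripper":0},{"rx":0,"ry":0,"rz":0,"dx":0,"dy":0,"dz":1.6,"gripper":0},{"rx":0,"ry":0,"rz":0,"dx":0,"dy":0,"dz":1.8,"gripper":0},{"rx":0,"ry":0,"rz":0,"dx":0,"dy":0,"dz":1.8,"gripper":0},{"rx":0,"ry":0,"rz":0,"dx":0,"dy":0,"dz":1.5,"gripper":0},{"rx":0,"ry":0,"rz":0,"dx":0,"dy":0,"dz":1.2,"gripper":0},{"rx":0,"ry":0,"rz":0,"dx":0,"dy":0,"dz":0.8,"gripper":0},{"rx":0,"ry":0,"rz":0,"dx":0,"dy":0,"dz":0,"gripper":0}]'

```text
time_s: 25.2
ee_pos: [0.62, -0.0288, 0.1016]
ee_rot: [180.0, -0.0, -177.6]
contact_force: [0.3, 0.4, -1.3]
gripper_width: 0.0098
```

```bash
python3 -c "
from h import *
st();snap('w18');snap('s18','scene',crop=(180,170,340,290),k=4.5);st()"
```

```text
t 25.2 pos [ 0.62   -0.0288  0.1016] rot [ 1.8000e+02 -4.0000e-02 -1.7763e+02] F [ 0.3  0.4 -1.3] M [ 0.03 -0.04  0.04] w 0.0098 j [-2.7 29.3  3.7 64.4 -0.  -5. ]
t 25.3 pos [ 0.6205 -0.0288  0.1024] rot [-1.8000e+02  4.0000e-02 -1.7764e+02] F [-0.2  0.3 -2.7] M [-0.   -0.04  0.04] w 0.0101 j [-2.7 29.3  3.7 64.4 -0.  -5. ]
```

View pics/w18.png

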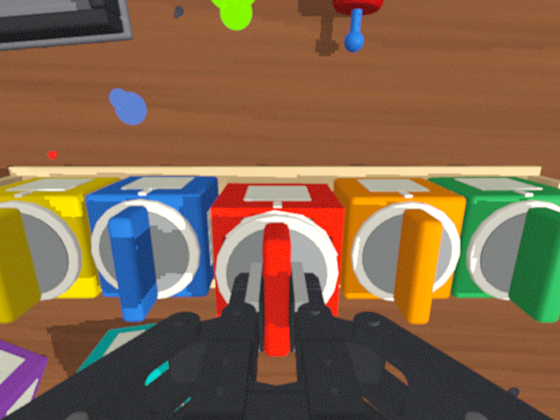

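View pics/s18_c.png

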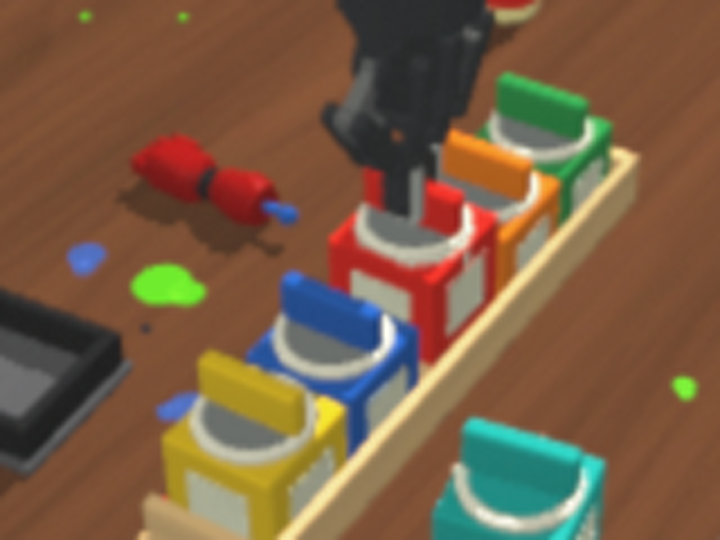

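Red is down between blue and orange with visible gaps on both sides. I'll set it down slowly.

>>> send_rows --targets '[{"rx":0,"ry":0,"rz":0,"dx":0,"dy":0,"dz":0.5,"gripper":0},{"rx":0,"ry":0,"rz":0,"dx":0,"dy":0,"dz":0.6,"gripper":0},{"rx":0,"ry":0,"rz":0,"dx":0,"dy":0,"dz":0.5,"gripper":0},{"rx":0,"ry":0,"rz":0,"dx":0,"dy":0,"dz":0.3,"gripper":0},{"rx":0,"ry":0,"rz":0,"dx":0,"dy":0,"dz":0.15,"gripper":0},{"rx":0,"ry":0,"rz":0,"dx":0,"dy":0,"dz":0.15,"gripper":0},{"rx":0,"ry":0,"rz":0,"dx":0,"dy":0,"dz":0.1,"gripper":0},{"rx":0,"ry":0,"rz":0,"dx":0,"dy":0,"dz":0,"gripper":0}]'

```text
time_s: 26.3
ee_pos: [0.6202, -0.0288, 0.079]
ee_rot: [180.0, 0.0, -177.6]
contact_force: [0.2, -0.0, -2.0]
gripper_width: 0.0104
```

```bash
python3 -c "
from h import *
st()"
```

```text
t 26.3 pos [ 0.6202 -0.0288  0.079 ] rot [ 180.      0.   -177.64] F [ 0.2 -0.  -2. ] M [0.04 0.02 0.01] w 0.0104 j [-2.7 30.1  1.6 61.5  0.  -5. ]
```

Not touching the floor yet (still carrying the weight); I'll go the last 1–2 mm in small steps.

>>> send_rows --targets '[{"rx":0,"ry":0,"rz":0,"dx":0,"dy":0,"dz":0.04,"gripper":0},{"rx":0,"ry":0,"rz":0,"dx":0,"dy":0,"dz":0.04,"gripper":0},{"rx":0,"ry":0,"rz":0,"dx":0,"dy":0,"dz":0.04,"gripper":0},{"rx":0,"ry":0,"rz":0,"dx":0,"dy":0,"dz":0.04,"gripper":0},{"rx":0,"ry":0,"rz":0,"dx":0,"dy":0,"dz":0,"gripper":0},{"rx":0,"ry":0,"rz":0,"dx":0,"dy":0,"dz":0,"gripper":0},{"rx":0,"ry":0,"rz":0,"dx":0,"dy":0,"dz":0,"gripper":0},{"rx":0,"ry":0,"rz":0,"dx":0,"dy":0,"dz":0,"gripper":0}]'

```text
time_s: 27.3
ee_pos: [0.6204, -0.0288, 0.0778]
ee_rot: [-180.0, 0.0, -177.6]
contact_force: [-2.5, 0.3, 4.9]
gripper_width: 0.0104
```

```bash
python3 -c "
from h import *
st()"
```

```text
t 27.3 pos [ 0.6204 -0.0288  0.0778] rot [-1.8000e+02  3.0000e-02 -1.7764e+02] F [-2.5  0.3  4.9] M [0.03 0.4  0.02] w 0.0104 j [-2.7 30.2  1.5 61.3  0.  -5. ]
```

Red is down at TCP 0.0778, the same height at which I picked it up, with 5 N of contact. I'll open and retreat straight up.

>>> send_rows --targets '[{"rx":0,"ry":0,"rz":0,"dx":0,"dy":0,"dz":0,"gripper":40},{"rx":0,"ry":0,"rz":0,"dx":0,"dy":0,"dz":0,"gripper":40},{"rx":0,"ry":0,"rz":0,"dx":0,"dy":0,"dz":0,"gripper":40},{"rx":0,"ry":0,"rz":0,"dx":0,"dy":0,"dz":-1,"gripper":40},{"rx":0,"ry":0,"rz":0,"dx":0,"dy":0,"dz":-2,"gripper":40},{"rx":0,"ry":0,"rz":0,"dx":0,"dy":0,"dz":-3,"gripper":40},{"rx":0,"ry":0,"rz":0,"dx":0,"dy":0,"dz":-4,"gripper":40},{"rx":0,"ry":0,"rz":0,"dx":2,"dy":0,"dz":-2,"gripper":40}]'

```text
time_s: 28.3
ee_pos: [0.6013, -0.0296, 0.2]
ee_rot: [-180.0, 0.2, -177.6]
contact_force: [-0.3, -1.0, 0.4]
gripper_width: 0.0339
```

>>> send_rows --targets '[{"rx":0,"ry":0,"rz":0,"dx":3,"dy":0,"dz":0,"gripper":40},{"rx":0,"ry":0,"rz":0,"dx":3,"dy":0,"dz":0,"gripper":40},{"rx":0,"ry":0,"rz":0,"dx":3,"dy":0,"dz":0,"gripper":40},{"rx":0,"ry":0,"rz":0,"dx":2,"dy":0,"dz":0,"gripper":40},{"rx":0,"ry":0,"rz":0,"dx":0,"dy":0,"dz":0,"gripper":40},{"rx":0,"ry":0,"rz":0,"dx":0,"dy":0,"dz":0,"gripper":40},{"rx":0,"ry":0,"rz":0,"dx":0,"dy":0,"dz":0,"gripper":40},{"rx":0,"ry":0,"rz":0,"dx":0,"dy":0,"dz":0,"gripper":40}]'

```text
time_s: 29.3
ee_pos: [0.4907, -0.0341, 0.1972]
ee_rot: [180.0, -0.0, -177.6]
contact_force: [-0.9, 0.7, -0.4]
gripper_width: 0.0344
```

```bash
python3 -c "
from h import *
st();snap('w20',crop=(80,190,480,370),k=2);snap('s20','scene',crop=(200,170,340,300),k=4.5)"
```

```text
t 29.3 pos [ 0.4907 -0.0341  0.1972] rot [ 1.8000e+02 -2.0000e-02 -1.7763e+02] F [-0.9  0.7 -0.4] M [-0.02 -0.01  0.02] w 0.0344 j [-4.  11.8 -7.5 70.8  0.  -6.3]
```

View pics/w20.png

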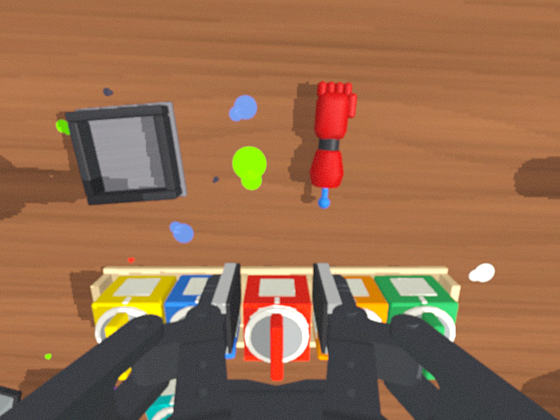

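View pics/s20_c.png

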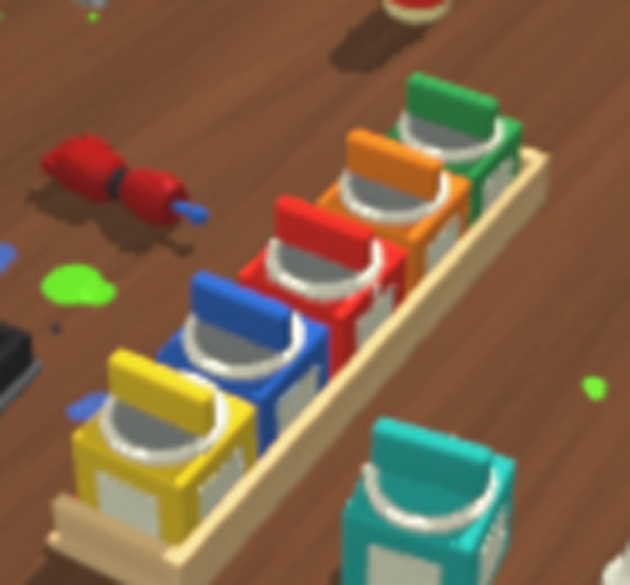

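All five stand in line with bars parallel and red between blue and orange. One numeric check of the row before handing in.

```bash
python3 -c "
import cv2
f=cv2.imread('pics/w20.png');cv2.imwrite('pics/w20z.png',cv2.resize(f[260:330,85:465],None,fx=2.1,fy=2.1,interpolation=cv2.INTER_CUBIC));cv2.imwrite('pics/w20r.png',cv2.resize(f[260:385,220:340],None,fx=5,fy=4.6,interpolation=cv2.INTER_CUBIC))"
```

```text
(no output)
```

View pics/w20z.png

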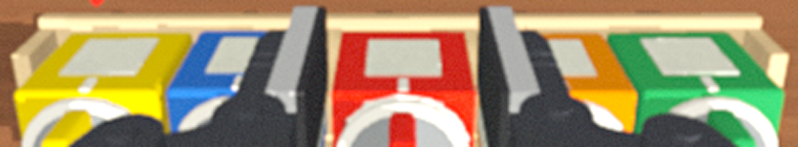

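View pics/w20r.png

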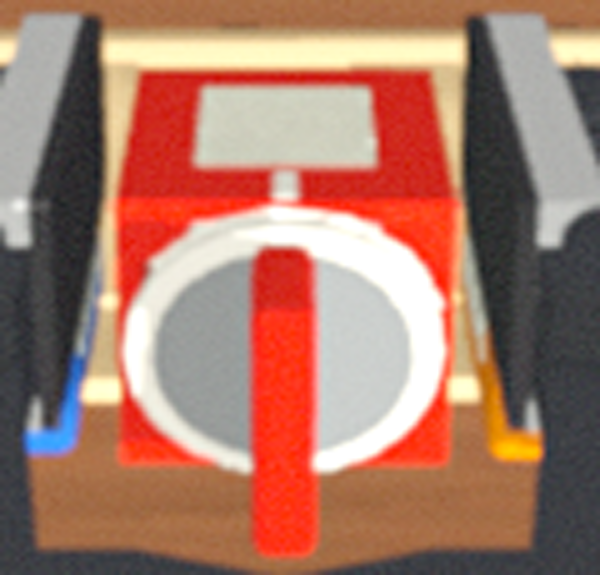

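```bash
python3 -c "
from h import *
np.set_printoptions(precision=4,suppress=True)
th=np.radians(2.35);ex=np.array([np.cos(th),np.sin(th)]);ey=np.array([-np.sin(th),np.cos(th)])
C=lambda a:np.array(a)/[5,4.6]+[220,260]
P=meas('w20',C([[120,202],[457,202]]),.066);print('red top front',P[:,:2]@ex,P[:,:2]@ey)
P=meas('w20',C([[140,72],[430,72]]),.007);print('red bottom front',P[:,:2]@ex,P[:,:2]@ey)
Z=lambda a:np.array(a)/2.1+[85,260]
P=meas('w20',Z([[93,83],[217,83],[403,84],[580,85],[707,84]]),.064);print('ticks',P[:,:2]@ex-.6193,P[:,:2]@ey)
P=meas('w20',Z([[40,15],[760,16]]),.006);print('rack edge',P[:,:2]@ex)
"
```

```text
red top front [0.5858 0.5857] [-0.0843 -0.0202]
red bottom front [0.587 0.587] [-0.0853 -0.0202]
ticks [-0.037  -0.037  -0.0366 -0.0361 -0.0366] [-0.1937 -0.1375 -0.053   0.0274  0.0851]
rack edge [0.577  0.5775]
```

```bash
python3 -c "
from h import *
st();print(bot.sign_off())"
```

```text
t 29.4 pos [ 0.4905 -0.0341  0.1972] rot [ 1.8000e+02 -2.0000e-02 -1.7764e+02] F [-0.5 -0.8  0.7] M [ 0.01  0.   -0.07] w 0.0343 j [-4.  11.7 -7.5 70.8  0.  -6.3]
the job is handed in; nothing more can be done
None
```

The job is handed in at 29.4 s of the 61 s allowed. The red pot is closed and stands between the orange and blue pots. No verdict was reported.

- **Lid:** I put it in through the slots; it seated on the rim with 13 N of contact. I turned it 80° clockwise until the bar pointed at the white tick and the torque dropped, then pressed 3° further to the stop. Afterwards the pot hung from the bar with the lid holding. I judged the lock from this; I never read the latch balls directly.
- **Row:** I slid orange about 18 mm towards green, nudging green along, and blue about 17 mm towards yellow, holding each by its bar. That left an 83 mm gap. I lowered red into the middle until it touched with about 5 N, released it and backed off.
- **Last checks:**
  - **Row position:** Red is square to the rack and within about 2 mm of the gap's middle. All five pots are upright in line, about 3 mm in front of the rack's centre line, inside the limits.
  - **Bystanders:** The figure arm looked unmoved in the last pictures. I did not measure the paint jar, vial or knife again, but the arm and its loads stayed well clear of them.
  - **Less certain:** In the last wrist view the fingers partly hid blue and orange. Their positions from it, 7–9 mm off the earlier measurement, are unreliable; the scene view showed nothing wrong.

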